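# Fit the tube disc on the tube rotator

## Robot

A 6-joint arm with a two-finger parallel gripper is mounted at the origin on the work surface. World frame = base frame: x ahead of the robot, y to its left, z up, the work surface at z = 0. Lengths are in m, angles in rad, forces in N, time in s.
With the tool pointing down it reaches from about 0.3 to 0.875 m from the base axis. Payload 6.4 kg.
Tool frame: the origin (TCP) lies midway between the tips of the shut fingers; the grasp point (between the pads) lies ctrl.grip_depth behind it (ctrl.grip_depth is the distance from the TCP to the grasp point, in m); x points along the fingers, y is the direction in which the jaws open and shut, and the axes are right-handed (so a half turn about x gives the same grasp; the last joint's range is limited). The gripper opens to 85 mm and grips with 20 to 120 N. Pads are 22 mm wide; open, the fingers measure 114 mm over their backs; the gripper's body (76 mm by 85 mm) begins 54 mm behind the grasp point. The pads swing forward as they close: fully open they stand 13 mm farther back than shut.
Start: joints at [1.074, 0.181, 1.607, -0, 1.354, -0.206], TCP at [0.165, 0.551, 0.231] pointing down, gripper open.
Joint ranges: [-2.99, 2.99], [-0.89, 2.07], [0.3, 2.58], [-1.14, 4.28], [0, 2.63], [-3.12, 3.12]. Speed limits (rad/s): [2.57, 2.57, 3.01, 3.14, 3.14, 3.14].

## Interface

Orientations are given as a unit quaternion [w, x, y, z].
In Python, from bench import ctrl gives the robot as it stands.
- The arm moves only by the tool carry_out, never from a script. Its argument "motion" is one flat list of numbers, 7 for each row, row after row: the turn, a rotation vector about the tool's x, y, z in degrees, then the shift along the tool's x, y, z in m, then the gripper's target within -1 to 1 (shut at 1, half-way at 0, fully open at -1). A call has 1 to 10 rows; each row shifts and turns the pose as measured when the row begins, along the tool's axes as they then stand; what a row does not reach is not made up. A row lasts 1/10 s, in which the tool goes at most 50 mm and 8.59 degrees, less where a joint would pass 70% of its speed; a pose out of reach is approached as far as the arm can. A call with a gripper value outside its range is refused whole. The fingers move at their own pace and stop on an object; the grip force is fixed at half the most. Time passes only in rows, so rows that do not move let the fingers close. It gives the time, the measured TCP pose, the force and the opening at its end, in the units of the state.
- ctrl.get_obs(): the state, without advancing time (a new reading comes with each control period).
- ctrl.camera(name): name is "scene" or "top" or "wrist"; returns the picture (480x640x3 uint8, blue, green, red); there is no depth.
- ctrl.camera_params(name): a dict with "mtx" (3x3 intrinsics, pixels), "pose" (4x4, takes a point from camera to world coordinates); the wrist camera has in their place "hand_eye" (4x4, takes a point from camera to tool coordinates, whose origin is the TCP and whose axes are the tool frame's). Camera axes: x right, y down, z forward; pixel columns grow to the right and rows downward; lengths in m; the calibration is good to about 2 mm. A picture is of the moment at which its call begins: read the wrist's pose just before it. camera_params takes no time and is no camera call.
- ctrl.hand_in(): hands the job in, once; it reports no verdict.
Trained networks look in the newest picture that a camera, given by its name, has taken for a name from the list of things; names that differ only in an ending like _2 or _b are one class to them, and where a whole thing is asked for, a point or a joint stands for the part that bears it (a point fixed in the world has none). Each returns a list of dicts, best first, with "conf" (0 to 1); they miss things now and then, are a little off and sometimes report something else, mostly with a low value. They report only what shows in the picture. A call takes as long as a camera call.
- ctrl.boxes_of(camera, thing): "point" ([x, y, z] in m, in the coordinates of the camera as it stood for that picture, good to about 4 mm: the middle of the surface that is visible of it).
- ctrl.trace(camera, thing): "pixels" (480x640 bool, what is visible of it).
- ctrl.landmark_of(camera, thing): "point" ([x, y, z] in m, in the coordinates of the camera as it stood for that picture, good to about 4 mm: a listed point, or the origin of a listed thing).
The state is a dict: "time_s": time; "q": joint angles; "dq": joint speeds; "joint_efforts": joint torques, N m; "eef_pos": TCP position; "eef_rot": TCP orientation; "wrist_force": force on the tool from outside, world axes, zero at the start; "torque": the same for the moment, N m; "opening": opening from 0.0 (shut) to 1.0 (fully open).
Only numpy, scipy, OpenCV 4.12 (cv2) and the standard library are available. Lean on these libraries where they do the work, as an engineer would, in place of code of your own. Each camera call takes 0.05 s, during which the arm holds its last target. There are 200 camera calls.

## Task

Fit the tube disc that lies on the bench onto the tilted shaft of the tube rotator: slide its hub down the shaft with the lever still open, turn it until the tab in the hub drops into the shaft's keyway, and see it fully home on the flange. Then swing the disc's clamp lever fully closed beside the hub and let go. Leave the other things on the bench standing where they are.

Things in the scene. Friction and masses are not known exactly. Their poses are not given: they have to be found in the camera images.
- disc_mid (a point): Tube disc, loose, 170 mm across, 0.4 kg, flat on the bench, hub up. Point on the hub's axis half-way up, 33 mm above its underside; z out of the hub's top. Hub 66 mm tall, bore 39 mm right through, two flats 46 mm apart facing +y and -y (the grip, near its top). Six cups 26 mm high and 37 mm across ring it, centred 66 mm out, the first at +x. Clamp lever on the -x side, opposite the tab.
- tab (a point): The disc's tab: a steel block inside the bore on the +x side, 10 mm wide, reaching in to 11.5 mm from the axis, 46 to 60 mm above the hub's underside. This point is the middle of its underside, 15.5 mm from the axis; same axes as disc_mid.
- lever (a joint): Clamp lever of the disc: 0 is open (it sticks out from the hub along the disc's -x), 1.6 rad is closed (end stop; it lies along the disc's +y, beside the hub). It closes clockwise seen from the hub's top, about a pivot parallel to the hub's axis at x -42, y +14 mm in the disc's frame. Stiff (0.08 N m), stays where it is left; starts near 0.
- lever_end (a point): Point on the clamp lever near its free end, 66 mm from the pivot, 43 mm above the hub's underside. The lever is a dark steel bar 8 mm thick and 14 mm high (36 to 50 mm above the hub's underside, clear above the cups), 76 mm from pivot to tip. Its x points from this end to the pivot, z along the hub's axis; closing moves it towards its +y, so it is pushed on its -y face.
- shaft_seat (a point): Rotator's steel shaft: centre of the upper face of its flange (58 mm across), where the hub's underside sits when home. z runs up along the shaft, leaning 30 deg from vertical to the rotator's front; x towards the keyway. Shaft 36 mm thick, 62 mm long from here, top edge chamfered 2 mm. Home: disc_mid 33 mm above this point, tab in keyway. The gearbox holds the shaft still.
- keyway_top (a point): Upper open end of the keyway in the shaft, at the shaft's end, 14 mm out from its axis; axes as shaft_seat. The keyway, 13 mm wide and 8 mm deep, runs the shaft's whole length on its +x (upper, back) side. With the tab elsewhere the tab stops on the shaft's end and disc_mid is 49 mm above the flange; with disc x along shaft x (within 5 to 10 deg) the disc drops 16 mm home.
- rotator: Tube rotator, fixed: white base 215 x 170 x 60 mm with a sloping panel in front (-x), an aluminium yoke up to 165 mm high and a tilted grey motor head. Origin under the middle of the base; the flange is 182 mm above the bench, nearly over it.
- beaker: Clear plastic beaker, 86 mm across, 105 mm high, loose; origin under its middle.
- amber_bottle: Amber glass bottle, 76 mm across, 160 mm high, loose; origin under its middle.
- heat_block: Aluminium heating block with three holes, 55 x 110 x 60 mm high, loose; origin under its middle.
- cream_jar: White plastic jar, 64 mm across, 60 mm high, loose; origin under its middle.
- spatula: Steel laboratory spatula, a bar with flat ends, 184 mm long, 16 mm wide, lying along its x; origin under its middle; loose.
- boss_head: Green clamp boss with steel thumbscrews, about 95 x 50 x 28 mm high, loose; origin under its middle.
- dish: White porcelain dish, 96 mm across, 30 mm high, loose; origin under its middle.

How it is judged:
By the outcome, as a careful person would: the job done as asked, in the order asked, and still so for the second after the job is handed in, with the robot touching nothing.
It also fails if it takes over 51 s, if anything falls off the work surface, if the arm or the gripper's body presses on something with over 40 N, if the wrist force passes 120 N, or if a joint passes its speed limit or range.

## Working session

There is one attempt and no reset: what is moved stays moved. The work goes in short steps, Python scripts to look and compute and a tool call to move; the robot and the scene stay as the last step left them, time stands still between calls to the robot, and variables do not carry over. Pictures are saved under pics/ and viewed, about 8 in all and at most 12, crops included, and the job is handed in when it is done.

Besides the shell and the picture viewer there is one more tool, called by a JSON object that holds its "method" and its "body". carry_out: Moves the arm, as the interface text tells. Its arguments: {"type":"object","properties":{"motion":{"type":"array"}},"required":["motion"]}

```bash
ls; mkdir -p pics
cat > h.py <<'E'
import numpy as np, cv2
from scipy.spatial.transform import Rotation as R
from bench import ctrl
np.set_printoptions(precision=4,suppress=True)
def rot(q): return R.from_quat([q[1],q[2],q[3],q[0]])
def tool():
    o=ctrl.get_obs(); T=np.eye(4); T[:3,:3]=rot(o['eef_rot']).as_matrix(); T[:3,3]=o['eef_pos']; return T
def camT(n):
    p=ctrl.camera_params(n); return p['pose'] if n!='wrist' else tool()@p['hand_eye']
def W(T,p): return T[:3,:3]@np.array(p)+T[:3,3]
def proj(n,p,T=None):
    T=camT(n) if T is None else T
    c=T[:3,:3].T@(np.array(p)-T[:3,3]); u=np.array(ctrl.camera_params(n)['mtx'])@c; return u[:2]/u[2]
def lm(n,th,T):
    r=ctrl.landmark_of(n,th); return [(round(d['conf'],2),W(T,d['point'])) for d in r[:2]]
E
python3 - <<'E'
from h import *
o=ctrl.get_obs(); print(o, ctrl.grip_depth)
print(tool())
ims=[]
for n in ['scene','top']:
    T=np.array(camT(n)); im=ctrl.camera(n); ims.append(im)
    cv2.imwrite(f'pics/{n}0.png',im)
    print(n,T,ctrl.camera_params(n)['mtx'])
    for t in ['disc_mid','tab','lever_end','shaft_seat','keyway_top','rotator']+(['beaker','amber_bottle','heat_block','cream_jar','spatula','boss_head','dish'] if n=='top' else []): print(t,lm(n,t,T))
print(ctrl.camera_params('wrist')['hand_eye'])
print(ctrl.get_obs()['time_s'])
E
```

```text
pics
{'time_s': 0.0, 'q': array([ 1.0737,  0.1815,  1.608 ,  0.    ,  1.3538, -0.2063]), 'dq': array([-0.0007,  0.0001,  0.    , -0.0013, -0.0001, -0.0006]), 'joint_efforts': array([  0.0023, -44.4882, -35.133 ,  -0.0001,   0.0093,  -0.    ]), 'eef_pos': array([0.1646, 0.5504, 0.2304]), 'eef_rot': array([ 0.6994,  0.1019,  0.6999, -0.103 ]), 'wrist_force': array([-0.4162,  0.6223, -0.6415]), 'torque': array([-0.0046, -0.0241, -0.0059]), 'opening': 0.9986205841668284} 0.0187
[[-0.0008  0.2867  0.958   0.1646]
 [-0.0015  0.958  -0.2867  0.5504]
 [-1.     -0.0017 -0.0004  0.2304]
 [ 0.      0.      0.      1.    ]]
scene [[-0.5852  0.43   -0.6875  1.316 ]
 [ 0.8107  0.2909 -0.5081  0.5087]
 [-0.0185 -0.8547 -0.5188  0.7502]
 [ 0.      0.      0.      1.    ]] [[464.3972   0.     318.7389]
 [  0.     464.3972 244.4875]
 [  0.       0.       1.    ]]
disc_mid [(0.9, array([ 0.4982, -0.1945,  0.0351])), (0.38, array([ 0.2902, -0.3346,  0.0025]))]
tab [(0.68, array([ 0.5176, -0.185 ,  0.0487]))]
lever_end [(0.45, array([ 0.3947, -0.219 ,  0.0481])), (0.21, array([ 0.4983, -0.1963,  0.0362])
[... 706 characters left out ...]
(0.64, array([0.6   , 0.1717, 0.237 ]))]
rotator [(0.79, array([0.6158, 0.1953, 0.0022]))]
beaker []
amber_bottle [(0.68, array([ 0.7167, -0.3138,  0.0006]))]
heat_block [(0.83, array([ 0.3988,  0.0268, -0.0023])), (0.15, array([ 0.6169,  0.1925, -0.0005]))]
cream_jar [(0.82, array([ 0.3555,  0.3203, -0.0002])), (0.29, array([ 0.4786, -0.4365, -0.0005]))]
spatula [(0.8, array([ 0.479 , -0.4334, -0.0038]))]
boss_head [(0.86, array([ 0.7939,  0.0652, -0.0001])), (0.2, array([0.617 , 0.1932, 0.0026]))]
dish [(0.81, array([ 0.2918, -0.3319, -0.0012]))]
[[ 0.0003 -0.2675  0.9636 -0.1432]
 [ 1.     -0.0007 -0.0005 -0.    ]
 [ 0.0008  0.9636  0.2675 -0.0676]
 [ 0.      0.      0.      1.    ]]
1.05
```

View pics/scene0.png

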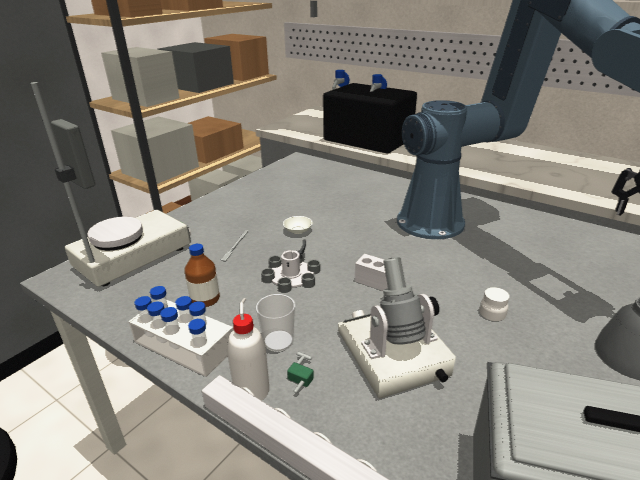

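View pics/top0.png

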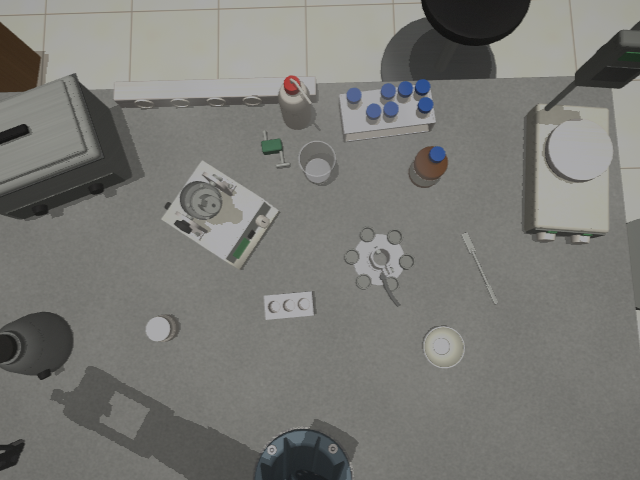

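The scene view shows the disc at about (290,265) with its lever pointing towards the robot. The rotator is at about (395,320). In the top view the disc is at (380,260), and the rotator's panel side faces down-right. The networks agree with both pictures, so next I move the wrist camera above the disc.

```bash
cat >> h.py <<'E'
def plan(Tt,grip,n=None,T0=None):
    """rows from the present pose to Tt, straight line / constant turn"""
    T=tool() if T0 is None else T0
    dR=R.from_matrix(T[:3,:3].T@Tt[:3,:3]).as_rotvec(); dp=Tt[:3,3]-T[:3,3]
    k=int(np.ceil(max(np.degrees(np.linalg.norm(dR))/8.3,np.linalg.norm(dp)/0.045,1))); n=max(k,n or 0)
    out=[]
    for i in range(n):
        Ri=R.from_matrix(T[:3,:3])*R.from_rotvec(dR*i/n)
        out.append([*np.round(np.degrees(dR/n),1),*np.round(Ri.inv().apply(dp/n),4),grip])
    print(n,'rows from',T[:3,3],'to',Tt[:3,3])
    for i in range(0,n,10): print('['+','.join('%g'%v for r in out[i:i+10] for v in r)+']')
def mk(x,y,p):
    x=np.array(x,float);x/=np.linalg.norm(x);y=np.array(y,float);y-=x*(x@y);y/=np.linalg.norm(y)
    T=np.eye(4);T[:3,0]=x;T[:3,1]=y;T[:3,2]=np.cross(x,y);T[:3,3]=p;return T
E
python3 - <<'E'
from h import *
a=np.radians(24+90)
plan(mk([0,0,-1],[-np.cos(a),-np.sin(a),0],[.5,-.19,.19]),-1)
E
```

```text
19 rows from [0.1648 0.5509 0.2313] to [ 0.5  -0.19  0.19]
[7.3,-0,0,0.0022,-0.0323,0.0281,-1,7.3,-0,0,0.0022,-0.0285,0.032,-1,7.3,-0,0,0.0022,-0.0241,0.0353,-1,7.3,-0,0,0.0022,-0.0194,0.0381,-1,7.3,-0,0,0.0022,-0.0144,0.0403,-1,7.3,-0,0,0.0022,-0.0091,0.0418,-1,7.3,-0,0,0.0022,-0.0037,0.0426,-1,7.3,-0,0,0.0022,0.0017,0.0428,-1,7.3,-0,0,0.0022,0.0072,0.0422,-1,7.3,-0,0,0.0022,0.0125,0.0409,-1]
[7.3,-0,0,0.0022,0.0176,0.039,-1,7.3,-0,0,0.0022,0.0225,0.0364,-1,7.3,-0,0,0.0022,0.0269,0.0333,-1,7.3,-0,0,0.0022,0.031,0.0295,-1,7.3,-0,0,0.0022,0.0345,0.0254,-1,7.3,-0,0,0.0022,0.0374,0.0207,-1,7.3,-0,0,0.0022,0.0398,0.0158,-1,7.3,-0,0,0.0022,0.0415,0.0106,-1,7.3,-0,0,0.0022,0.0425,0.0052,-1]
```

{"method": "carry_out", "body": {"motion": [7.3, 0, 0, 0.002, -0.032, 0.028, -1, 7.3, 0, 0, 0.002, -0.028, 0.032, -1, 7.3, 0, 0, 0.002, -0.024, 0.035, -1, 7.3, 0, 0, 0.002, -0.019, 0.038, -1, 7.3, 0, 0, 0.002, -0.014, 0.04, -1, 7.3, 0, 0, 0.002, -0.009, 0.042, -1, 7.3, 0, 0, 0.002, -0.004, 0.043, -1, 7.3, 0, 0, 0.002, 0.002, 0.043, -1, 7.3, 0, 0, 0.002, 0.007, 0.042, -1, 7.3, 0, 0, 0.002, 0.012, 0.041, -1]}}

```text
time_s: 2.05
eef_pos: [0.3391, 0.1507, 0.2113]
eef_rot: [0.492, 0.511, 0.491, -0.505]
wrist_force: [1.2, 0.5, 0.5]
opening: 1.0
```

{"method": "carry_out", "body": {"motion": [7.3, 0, 0, 0.002, 0.018, 0.039, -1, 7.3, 0, 0, 0.002, 0.022, 0.036, -1, 7.3, 0, 0, 0.002, 0.027, 0.033, -1, 7.3, 0, 0, 0.002, 0.031, 0.03, -1, 7.3, 0, 0, 0.002, 0.034, 0.025, -1, 7.3, 0, 0, 0.002, 0.037, 0.021, -1, 7.3, 0, 0, 0.002, 0.04, 0.016, -1, 7.3, 0, 0, 0.002, 0.042, 0.011, -1, 7.3, 0, 0, 0.002, 0.042, 0.005, -1, 0, 0, 0, 0, 0, 0, -1]}}

```text
time_s: 3.05
eef_pos: [0.4832, -0.2301, 0.1958]
eef_rot: [0.117, 0.704, 0.116, -0.691]
wrist_force: [-0.5, -0.5, 0.5]
opening: 1.0
```

Run:
```python
from h import *
print(tool(), ctrl.get_obs()['q'],ctrl.get_obs()['time_s'])
T=camT('wrist'); im=ctrl.camera('wrist')
for t in ['disc_mid','tab','lever_end']: print(t,lm('wrist',t,T))
for k in range(3):
    T=camT('wrist'); ctrl.camera('wrist'); print(lm('wrist','disc_mid',T),lm('wrist','lever_end',T))
cv2.imwrite('pics/w1.png',im)
```

```text
[[ 0.0176  0.3249 -0.9456  0.4832]
 [ 0.0003 -0.9457 -0.3249 -0.2301]
 [-0.9998  0.0054 -0.0168  0.1958]
 [ 0.      0.      0.      1.    ]] [-0.6732  0.1163  1.7551  0.0118  1.2567  0.5631] 3.05
disc_mid [(0.6, array([ 0.5028, -0.1896,  0.0317]))]
tab [(0.64, array([ 0.4765, -0.4324,  0.0021])), (0.61, array([ 0.511 , -0.1846,  0.0406]))]
lever_end [(0.78, array([ 0.3941, -0.222 ,  0.044 ]))]
[(0.55, array([ 0.5029, -0.1903,  0.0404]))] [(0.92, array([ 0.3948, -0.2258,  0.0439]))]
[(0.61, array([ 0.5005, -0.1906,  0.0373]))] [(0.95, array([ 0.3969, -0.2244,  0.0422]))]
[(0.63, array([ 0.4999, -0.1898,  0.0387]))] [(0.88, array([ 0.3954, -0.2231,  0.0437]))]
```

View pics/w1.png

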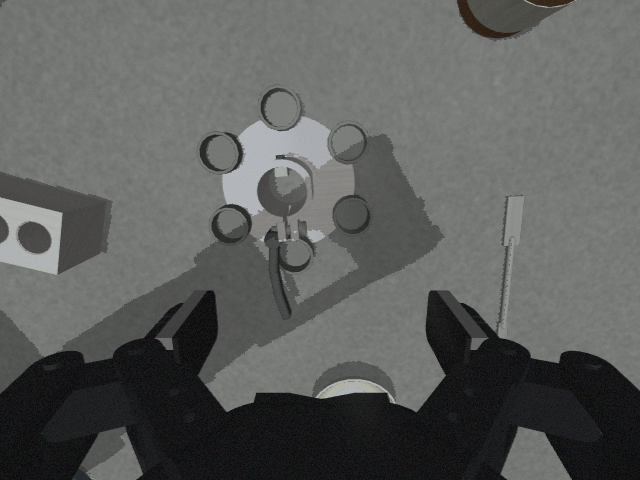

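The wrist view shows the disc at about (283,190), with its cups around it, the tab at (281,171) and the lever end at (287,317). I fit the pose to the six cup rims and check it against the landmarks.

Run:
```python
from h import *
from scipy.optimize import least_squares
T=camT('wrist')
px=np.array([(281,107),(220,153),(230,224),(296,252),(351,214),(349,142)],float) # cups ccw from +x
def pts(v,h,r=.066):
    a=v[2]+np.arange(6)*np.pi/3; return np.c_[v[0]+r*np.cos(a),v[1]+r*np.sin(a),np.full(6,h)]
f=lambda v:np.concatenate([proj('wrist',p,T)-u for p,u in zip(pts(v,.026),px)])
s=least_squares(f,[.5,-.19,.4]); print(s.x,np.degrees(s.x[2]),s.fun.round(1))
x,y,a=s.x; c,sn=np.cos(a),np.sin(a)
D=lambda q:np.array([x+c*q[0]-sn*q[1],y+sn*q[0]+c*q[1],q[2]])
for n,q in dict(tab=(.0155,0,.046),tabtop=(.0155,0,.06),bore=(0,0,.066),lev=(-.108,.014,.043),tip=(-.118,.014,.05)).items(): print(n,proj('wrist',D(q),T),D(q))
ax=np.array([0,0,-1]); yy=-np.array([-sn,c,0])
Tg=mk(ax,yy,[x,y,.12]); plan(Tg,-1)
```

```text
[ 0.5019 -0.1874  0.4156] 23.81202954113032 [-1.  -1.2 -1.4 -1.7 -0.5  1.1 -0.9  2.6  3.   1.5  0.9 -1.3]
tab [283.8785 167.9971] [ 0.5161 -0.1812  0.046 ]
tabtop [282.1112 169.1771] [ 0.5161 -0.1812  0.06  ]
bore [283.4094 189.8145] [ 0.5019 -0.1874  0.066 ]
lev [283.0704 304.7308] [ 0.3974 -0.2182  0.043 ]
tip [283.4439 318.1998] [ 0.3883 -0.2223  0.05  ]
2 rows from [ 0.4823 -0.225   0.1962] to [ 0.5019 -0.1874  0.12  ]
[-2.2,-0.5,-0.1,0.0383,-0.0146,-0.0148,-1,-2.2,-0.5,-0.1,0.0382,-0.014,-0.0157,-1]
```

{"method": "carry_out", "body": {"motion": [-2.2, -0.5, -0.1, 0.038, -0.0145, -0.015, -1, -2.2, -0.5, -0.1, 0.038, -0.014, -0.0155, -1, 0, 0, 0, 0, 0, 0, -1, 0, 0, 0, 0, 0, 0, -1]}}

```text
time_s: 4.1
eef_pos: [0.504, -0.1884, 0.1212]
eef_rot: [0.149, 0.693, 0.144, -0.691]
wrist_force: [0.3, -0.2, -0.6]
opening: 1.001
```

Run:
```python
from h import *
T=camT('wrist'); im=ctrl.camera('wrist'); print(tool())
for t in ['disc_mid','tab']: print(t,lm('wrist',t,T))
x,y,a=.5019,-.1874,np.radians(23.8); c,sn=np.cos(a),np.sin(a)
D=lambda q:np.array([x+c*q[0]-sn*q[1],y+sn*q[0]+c*q[1],q[2]])
for t in np.linspace(0,2*np.pi,60):
    for r,h in((.0195,.066),):
        u=proj('wrist',D((r*np.cos(t),r*np.sin(t),h)),T); cv2.circle(im,tuple(int(v) for v in u),1,(0,0,255),-1)
for q in [(.0155,0,.06),(.066,0,.026),(.033,.0572,.026),(.033,-.0572,.026)]:
    u=proj('wrist',D(q),T); cv2.circle(im,tuple(int(v) for v in u),3,(0,255,0),-1)
cv2.imwrite('pics/w2.png',im)
yy=-np.array([-sn,c,0])
plan(mk([0,0,-1],yy,[x,y,.031]),-1)
```

```text
[[ 0.0031  0.4051 -0.9143  0.5037]
 [-0.0049 -0.9142 -0.4051 -0.1883]
 [-1.      0.0057 -0.0009  0.1211]
 [ 0.      0.      0.      1.    ]]
disc_mid [(0.77, array([ 0.5032, -0.1887,  0.0376]))]
tab [(0.71, array([ 0.5145, -0.1854,  0.0452]))]
3 rows from [ 0.5043 -0.1893  0.1222] to [ 0.5019 -0.1874  0.031 ]
[0,-0,-0.2,0.0304,-0.0011,0.0005,-1,0,-0,-0.2,0.0304,-0.0011,0.0005,-1,0,-0,-0.2,0.0304,-0.001,0.0005,-1]
```

View pics/w2.png

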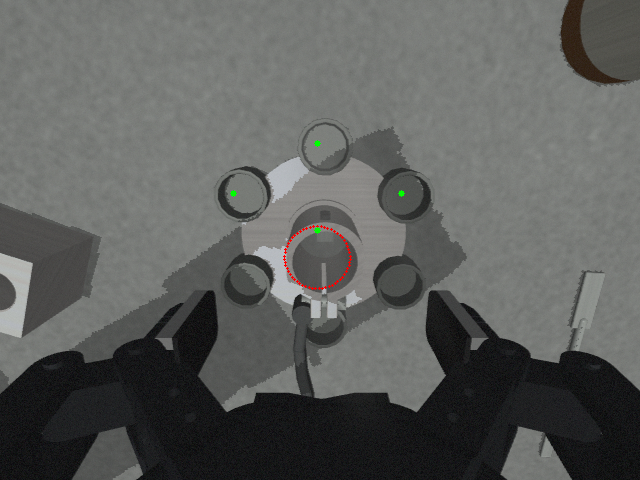

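The overlay is offset about 6 px to the left: the bore is at (324,258) and the prediction at (318,258). That puts the disc at about (0.503,-0.190), almost directly under the tool, so I descend and grip.

{"method": "carry_out", "body": {"motion": [0, 0, 0, 0.03, 0, 0.0005, -1, 0, 0, 0, 0.03, 0, 0.0005, -1, 0, 0, 0, 0.03, 0, 0, -1, 0, 0, 0, 0, 0, 0, -1]}}

```text
time_s: 4.65
eef_pos: [0.5091, -0.1972, 0.0385]
eef_rot: [0.151, 0.698, 0.138, -0.687]
wrist_force: [-0.1, 0.2, -0.3]
opening: 1.001
```

Run:
```python
from h import *
T=camT('wrist'); im=ctrl.camera('wrist'); print(tool())
for t in ['disc_mid','tab']: print(t,lm('wrist',t,T))
```

```text
[[ 0.0222  0.3999 -0.9163  0.5107]
 [-0.0181 -0.9162 -0.4003 -0.1982]
 [-0.9996  0.0255 -0.0131  0.0408]
 [ 0.      0.      0.      1.    ]]
disc_mid [(0.69, array([ 0.5017, -0.1884,  0.0359]))]
tab [(0.62, array([ 0.5133, -0.1869,  0.0436]))]
```

{"method": "carry_out", "body": {"motion": [0, 0, 0, 0, 0, 0, 0.2, 0, 0, 0, 0, 0, 0, 0.6, 0, 0, 0, 0, 0, 0, 1, 0, 0, 0, 0, 0, 0, 1, 0, 0, 0, 0, 0, 0, 1, 0, 0, 0, 0, 0, 0, 1, 0, 0, 0, 0, 0, 0, 1]}}

```text
time_s: 5.5
eef_pos: [0.5148, -0.1996, 0.0484]
eef_rot: [0.155, 0.701, 0.134, -0.683]
wrist_force: [0.3, 0.8, -2.2]
opening: 0.515
```

The arm drifted about 10 mm up and sideways during the idle rows. I measure that before going on.

Run:
```python
from h import *
for k in range(5):
    o=ctrl.get_obs(); print(o['eef_pos'],o['dq'],o['wrist_force'],o['opening']); im=ctrl.camera('wrist')
cv2.imwrite('pics/w3.png',im); print(o['q'],tool())
```

```text
[ 0.5148 -0.1996  0.0484] [ 0.0001  0.0006 -0.0023  0.0003 -0.0019  0.001 ] [ 0.3478  0.7667 -2.2315] 0.5146578697056029
[ 0.5147 -0.1996  0.0484] [-0.0011  0.0001 -0.0004  0.0023  0.0017 -0.0008] [ 0.638   0.0085 -1.2525] 0.5210655263675842
[ 0.5147 -0.1996  0.0484] [-0.0006 -0.     -0.0004 -0.0002 -0.0005  0.0019] [ 1.4494  0.4298 -2.7593] 0.5207407678164667
[ 0.5147 -0.1996  0.0484] [ 0.0001 -0.0014  0.0011  0.0019  0.0011 -0.0002] [ 1.3483 -0.421  -1.3617] 0.5258566398392475
[ 0.5147 -0.1996  0.0484] [-0.0015 -0.0006  0.0002 -0.0029 -0.001  -0.0004] [ 0.7799 -0.3977 -2.2664] 0.519397673922289
[-0.584   0.3455  1.819  -0.0021  0.9382  0.576 ] [[ 0.0316  0.3999 -0.916   0.5147]
 [-0.0229 -0.9159 -0.4007 -0.1996]
 [-0.9992  0.0336 -0.0197  0.0484]
 [ 0.      0.      0.      1.    ]]
```

View pics/w3.png

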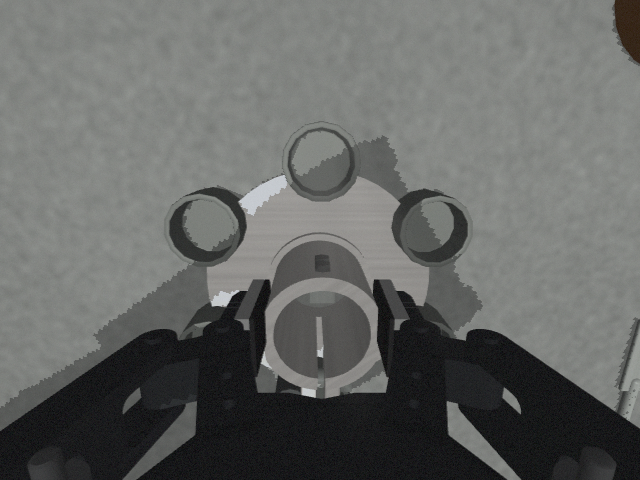

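The disc is gripped and centred between the pads, with the hub rim at about (320,335). The grip is too high and slightly tilted. The drift is about 1 mm upward per row, because each row restarts from the measured pose. I'll open, correct and regrip with compensation.

```bash
cat >> h.py <<'E'
def ray(n,u,z,T=None):
    T=camT(n) if T is None else T
    d=T[:3,:3]@np.linalg.solve(np.array(ctrl.camera_params(n)['mtx']),[*u,1.]); return T[:3,3]+d*(z-T[2,3])/d[2]
E
python3 - <<'E'
from h import *
for u,z in [((320,335),.066),((319,160),.026),((206,228),.026),((433,230),.026)]: print(ray('wrist',u,z))
T=tool(); print(T[:3,:3].T@(ray('wrist',(320,335),.066)-T[:3,3]))
E
```

```text
[ 0.5062 -0.2022  0.066 ]
[ 0.5681 -0.1761  0.026 ]
[ 0.517  -0.1389  0.026 ]
[ 0.5595 -0.2412  0.026 ]
[-0.0178 -0.0004  0.0085]
```

{"method": "carry_out", "body": {"motion": [0, 0, 0, 0.001, 0, 0, -1, 0, 0, 0, 0.001, 0, 0, -1, 0, 0, 0, 0.001, 0, 0, -1, 0, 0, 0, 0.001, 0, 0, -1]}}

```text
time_s: 6.15
eef_pos: [0.5157, -0.2008, 0.0452]
eef_rot: [0.156, 0.702, 0.134, -0.682]
wrist_force: [0.1, -0.2, -0.1]
opening: 1.001
```

Run:
```python
from h import *
for i in range(3):
  o=ctrl.get_obs(); print(o['eef_pos'],o['opening'])
  T=camT('wrist'); im=ctrl.camera('wrist'); print(lm('wrist','disc_mid',T))
print(tool()[:3,:3])
a=np.radians(23.8)
plan(mk([0,0,-1],[np.sin(a),-np.cos(a),0],[.503,-.190,.031]),-1)
```

```text
[ 0.5157 -0.2008  0.0452] 1.0010241707667964
[(0.91, array([ 0.5073, -0.1986,  0.0338]))]
[ 0.5155 -0.2007  0.0451] 0.998108403263531
[(0.77, array([ 0.5043, -0.2002,  0.0364]))]
[ 0.5155 -0.2006  0.0451] 0.9981571199099263
[(0.79, array([ 0.507 , -0.2   ,  0.0303]))]
[[ 0.0329  0.4004 -0.9158]
 [-0.0248 -0.9157 -0.4012]
 [-0.9992  0.0359 -0.0202]]
1 rows from [ 0.5155 -0.2006  0.0451] to [ 0.503 -0.19   0.031]
[-0.2,-1.2,-2.1,0.0134,-0.0152,0.0075,-1]
```

Run:
```python
from h import *
a=np.radians(23)
plan(mk([0,0,-1],[np.sin(a),-np.cos(a),0],[.507,-.202,.030]),-1,n=3)
```

```text
3 rows from [ 0.5155 -0.2006  0.0451] to [ 0.507 -0.202  0.03 ]
[0.2,-0.4,-0.7,0.0049,-0.0009,0.0029,-1,0.2,-0.4,-0.7,0.005,-0.0008,0.0029,-1,0.2,-0.4,-0.7,0.005,-0.0007,0.0028,-1]
```

{"method": "carry_out", "body": {"motion": [0.2, -0.5, -0.8, 0.005, -0.001, 0.003, -1, 0.2, -0.5, -0.8, 0.005, -0.001, 0.003, -1, 0.2, -0.5, -0.8, 0.005, -0.001, 0.003, -1]}}

```text
time_s: 6.75
eef_pos: [0.5062, -0.2018, 0.0297]
eef_rot: [-0.139, -0.69, -0.143, 0.696]
wrist_force: [-0.0, 0.4, 0.6]
opening: 0.997
```

Run:
```python
from h import *
o=ctrl.get_obs(); print(o['eef_pos'],o['wrist_force']); ctrl.camera('wrist'); print(tool(),ctrl.get_obs()['wrist_force'])
a=np.radians(23)
plan(mk([0,0,-1],[np.sin(a),-np.cos(a),0],[.507,-.202,.030]),-1,n=1)
```

```text
[ 0.5062 -0.2018  0.0297] [-0.0029  0.413   0.6419]
[[-0.0112  0.3906 -0.9205  0.5054]
 [ 0.0056 -0.9205 -0.3906 -0.2017]
 [-0.9999 -0.0095  0.0082  0.0288]
 [ 0.      0.      0.      1.    ]] [-0.4676 -0.1384  0.1201]
1 rows from [ 0.5054 -0.2017  0.0288] to [ 0.507 -0.202  0.03 ]
[-0,0.5,0.5,-0.0013,0.0009,-0.0013,-1]
```

{"method": "carry_out", "body": {"motion": [0, 0.5, 0.5, -0.001, 0.001, -0.001, -1, 0, 0, 0, 0, 0, 0, 0, 0, 0, 0, 0, 0, 0, 0.5, 0, 0, 0, 0, 0, 0, 1, 0, 0, 0, 0, 0, 0, 1, 0, 0, 0, 0, 0, 0, 1, 0, 0, 0, 0, 0, 0, 1]}}

```text
time_s: 7.5
eef_pos: [0.5066, -0.2025, 0.0292]
eef_rot: [0.141, 0.693, 0.141, -0.693]
wrist_force: [0.5, -0.5, -1.8]
opening: 0.531
```

Run:
```python
from h import *
ctrl.camera('wrist');print(tool(),ctrl.get_obs()['opening'],ctrl.get_obs()['wrist_force'])
```

```text
[[ 0.0006  0.3902 -0.9207  0.5066]
 [ 0.0007 -0.9207 -0.3902 -0.2025]
 [-1.     -0.0004 -0.0008  0.0292]
 [ 0.      0.      0.      1.    ]] 0.5287747900717583 [ 0.4833 -1.0477 -1.5606]
```

The grip is now upright and centred. Next I get the shaft pose from both fixed cameras, using repeated landmarks and a crop.

```bash
python3 - <<'E'
from h import *
acc={'shaft_seat':[],'keyway_top':[],'rotator':[]}
for n in ['scene','top']:
    T=np.array(camT(n))
    for k in range(4):
        im=ctrl.camera(n)
        for t in acc:
            r=lm(n,t,T)
            if r and r[0][0]>.4: acc[t].append(r[0][1])
    for t in acc: a=np.array(acc[t]); print(n,t,len(a),a.mean(0),a.std(0))
    cv2.imwrite(f'pics/{n}2.png',im)
    if n=='top': A=im[140:290,140:300]
    else: A=im[235:405,320:480]
    cv2.imwrite(f'pics/{n}c.png',cv2.resize(A,None,fx=3.5,fy=3.5,interpolation=cv2.INTER_CUBIC))
a={t:np.array(v) for t,v in acc.items()}
d=a['keyway_top'].mean(0)-a['shaft_seat'].mean(0); print(d,np.degrees(np.arctan2(d[1],d[0])))
z=.06
for c in [(205,162),(278,211),(240,268),(163,218)]: print(ray('top',c,.055))
print(ctrl.get_obs()['time_s'])
E
cd pics; python3 -c "
import cv2,numpy as np
a=cv2.imread('topc.png');b=cv2.imread('scenec.png');h=max(a.shape[0],b.shape[0]);f=lambda m:cv2.copyMakeBorder(m,0,h-m.shape[0],0,0,0)
m=np.hstack([f(a),f(b)]);m=cv2.resize(m,None,fx=800/m.shape[1],fy=800/m.shape[1]);print(m.shape,800/1120*3.5);cv2.imwrite('cmb.png',m)"
```

```text
scene shaft_seat 3 [0.5051 0.0116 0.1215] [0.1507 0.2453 0.0847]
scene keyway_top 4 [0.5958 0.1719 0.2449] [0.0009 0.0013 0.0021]
scene rotator 4 [0.6166 0.1879 0.0028] [0.0007 0.0008 0.0012]
top shaft_seat 7 [0.5672 0.1126 0.1285] [0.1123 0.1829 0.0808]
top keyway_top 8 [0.598  0.171  0.2412] [0.0023 0.0016 0.0041]
top rotator 7 [0.617  0.1899 0.0028] [0.0008 0.0025 0.0011]
[0.0309 0.0584 0.1127] 62.14412573434484
[0.7414 0.2192 0.055 ]
[0.6178 0.0454 0.055 ]
[0.4855 0.135  0.055 ]
[0.6077 0.3172 0.055 ]
9.15
(425, 800, 3) 2.5
```

View pics/cmb.png

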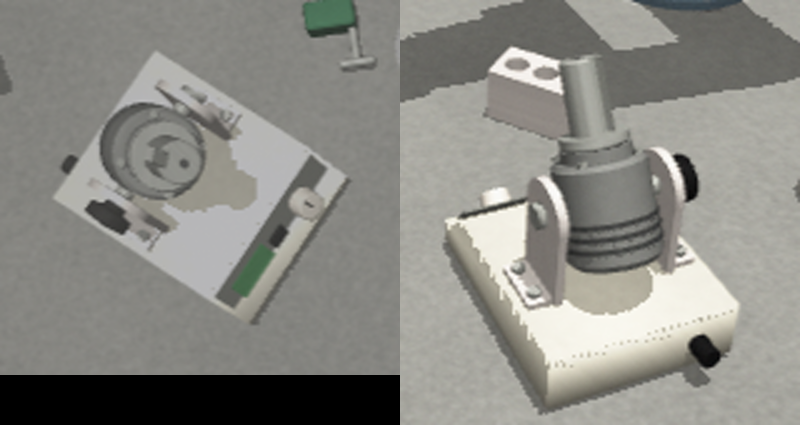

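The crop shows the base edges giving a front direction of about -125° yaw. The shaft end is at about (214,205) in the top view and (392,261) in the scene view. Some of the shaft_seat readings were wrong. I lift and hover short of the shaft, so the wrist camera sees the shaft end and the disc together.

{"method": "carry_out", "body": {"motion": [0, 0, 0, -0.02, 0, 0, 1, 0, 0, 0, -0.04, 0, 0, 1, 0, 0, 0, -0.045, 0, 0, 1, 0, 0, 0, -0.045, 0, 0, 1, 0, 0, 0, -0.045, 0, 0, 1, 0, 0, 0, -0.02, 0, 0, 1]}}

```text
time_s: 9.75
eef_pos: [0.5003, -0.1981, 0.2415]
eef_rot: [-0.134, -0.687, -0.147, 0.698]
wrist_force: [0.8, -0.6, -5.2]
opening: 0.53
```

```bash
cat >> h.py <<'E'
def shaft(fdeg=-125):
    f=np.array([np.cos(np.radians(fdeg)),np.sin(np.radians(fdeg)),0]);u=np.array([0,0,1.])
    z=.5*f+np.sqrt(.75)*u; x=-np.sqrt(.75)*f+.5*u; return x,np.cross(z,x),z
E
python3 - <<'E'
from h import *
ctrl.camera('wrist'); o=ctrl.get_obs(); print(o['eef_pos'],o['opening'],o['wrist_force'])
x,y,z=shaft()
plan(mk(-z,-y,[.514,.047,.260]),1,n=8)
E
```

```text
[ 0.5011 -0.1986  0.2436] 0.5323925159175859 [ 0.7927 -1.19   -1.0718]
8 rows from [ 0.5011 -0.1986  0.2436] to [0.514 0.047 0.26 ]
[-3.9,3.7,-0.9,-0.0017,-0.0277,-0.0135,1,-3.9,3.7,-0.9,-0.0003,-0.0267,-0.0154,1,-3.9,3.7,-0.9,0.0011,-0.0256,-0.0172,1,-3.9,3.7,-0.9,0.0027,-0.0243,-0.0188,1,-3.9,3.7,-0.9,0.0043,-0.0229,-0.0202,1,-3.9,3.7,-0.9,0.006,-0.0214,-0.0214,1,-3.9,3.7,-0.9,0.0077,-0.0198,-0.0223,1,-3.9,3.7,-0.9,0.0095,-0.0181,-0.0231,1]
```

{"method": "carry_out", "body": {"motion": [-3.9, 3.7, -0.9, -0.002, -0.028, -0.0135, 1, -3.9, 3.7, -0.9, 0, -0.027, -0.0155, 1, -3.9, 3.7, -0.9, 0.001, -0.0255, -0.017, 1, -3.9, 3.7, -0.9, 0.0025, -0.0245, -0.019, 1, -3.9, 3.7, -0.9, 0.0045, -0.023, -0.02, 1, -3.9, 3.7, -0.9, 0.006, -0.0215, -0.0215, 1, -3.9, 3.7, -0.9, 0.0075, -0.02, -0.0225, 1, -3.9, 3.7, -0.9, 0.0095, -0.018, -0.023, 1]}}

```text
time_s: 10.6
eef_pos: [0.5059, 0.057, 0.2496]
eef_rot: [0.226, 0.768, 0.407, -0.44]
wrist_force: [0.4, -0.7, -5.7]
opening: 0.529
```

Run:
```python
from h import *
ctrl.camera('wrist'); T=camT('wrist'); im=ctrl.camera('wrist'); o=ctrl.get_obs(); print(tool(),o['opening'],o['wrist_force'],o['q'],o['time_s'])
for t in ['disc_mid','tab','shaft_seat','keyway_top']: print(t,lm('wrist',t,T))
cv2.imwrite('pics/w4.png',im)
```

```text
[[ 0.2773  0.8253 -0.4919  0.5044]
 [ 0.4285 -0.5645 -0.7055  0.0584]
 [-0.8599 -0.0152 -0.5102  0.2484]
 [ 0.      0.      0.      1.    ]] 0.5272857065251246 [-0.5131 -0.9218 -5.4209] [-0.4679 -0.1473  1.9979  0.5589  1.277  -0.0259] 10.7
disc_mid [(0.8, array([0.5035, 0.0596, 0.2576]))]
tab [(0.89, array([0.504 , 0.0662, 0.27  ]))]
shaft_seat []
keyway_top [(0.65, array([0.6009, 0.1695, 0.2424])), (0.28, array([0.5047, 0.0638, 0.2676]))]
```

View pics/w4.png

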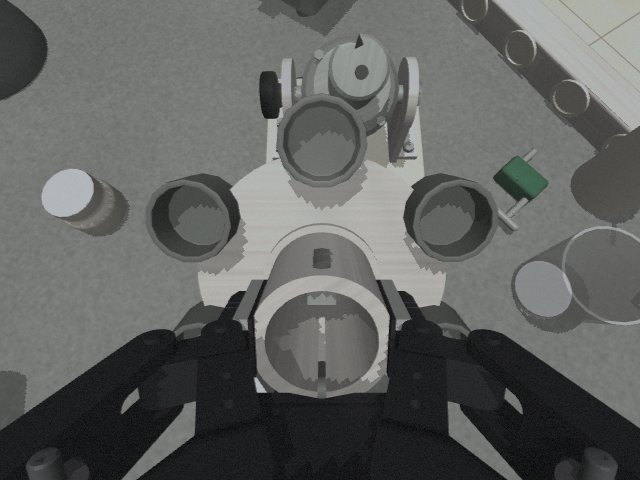

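Shaft end is at about (360,72), keyway notch up at (359,42). The disc's tab is at (321,298), also pointing up, so they are already roughly aligned. I triangulate the shaft end from the three views and overlay it.

```bash
cat > tri.py <<'E'
from h import *
from scipy.optimize import least_squares
T=camT('wrist'); im=cv2.imread('pics/w4.png')
obs=[('wrist',T,(361,72)),('scene',np.array(camT('scene')),(392,260.6)),('top',np.array(camT('top')),(213.6,205.2))]
s=least_squares(lambda p:np.concatenate([proj(n,p,t)-np.array(u) for n,t,u in obs]),[.595,.162,.233])
print(s.x,s.fun); E=s.x
x,y,z=shaft(); S=4; B=cv2.resize(im[20:170,260:460],None,fx=S,fy=S,interpolation=cv2.INTER_CUBIC)
def dot(p,c):
    u=(proj('wrist',p,T)-[260,20])*S; cv2.circle(B,tuple(int(v) for v in u),1,c,-1)
for t in np.linspace(0,2*np.pi,120):
    r=np.cos(t)*x+np.sin(t)*y
    dot(E+.016*r,(0,0,255)); dot(E-.002*z+.018*r,(0,255,255)); dot(E-.062*z+.029*r,(255,0,0))
for w in (-.0065,.0065):
    for d in np.linspace(.010,.018,9): dot(E+d*x+w*y,(0,255,0))
cv2.imwrite('pics/ov.png',B)
E
python3 tri.py
```

```text
[0.6026 0.1534 0.2306] [-2.1095 -0.567  -4.6399  0.6525  1.5652 -2.2809]
```

View pics/ov.png

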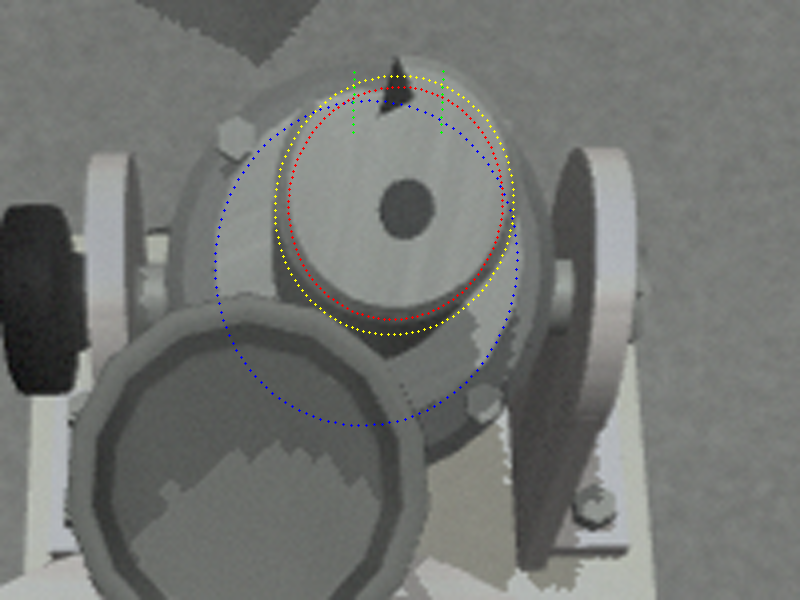

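```bash
cat > tri2.py <<'E'
from h import *
from scipy.optimize import least_squares
T=camT('wrist'); C={'wrist':T,'scene':np.array(camT('scene')),'top':np.array(camT('top'))}
x,y,z=shaft()
for nm,obs in {'ws':[('wrist',(360,70)),('scene',(392,260.6))],'wt':[('wrist',(360,70)),('top',(213.6,205.2))]}.items():
    s=least_squares(lambda p:np.concatenate([proj(n,p,C[n])-np.array(u) for n,u in obs]),[.595,.162,.233])
    print(nm,s.x,s.fun,[proj(n,s.x,C[n]) for n in C],'kw',s.x+.014*x,'seat',s.x-.062*z)
kw=np.array([.599,.171,.243]); E=kw-.014*x; print('kw-based E',E,[proj(n,E,C[n]) for n in C],[proj(n,kw,C[n]) for n in C])
E=np.array(s.x)
out=[]
for n,(c0,c1,r0,r1) in {'wrist':(300,430,20,120),'scene':(350,440,245,315),'top':(170,260,165,235)}.items():
    im=cv2.imread('pics/'+{'wrist':'w4','scene':'scene2','top':'top2'}[n]+'.png')
    S=390/(c1-c0); B=cv2.resize(im[r0:r1,c0:c1],(390,int((r1-r0)*S)),interpolation=cv2.INTER_CUBIC)
    for E,col in ((kw-.014*x,(0,0,255)),(np.array([.6026,.1534,.2306]),(0,255,0))):
      for t in np.linspace(0,2*np.pi,90):
        r=np.cos(t)*x+np.sin(t)*y
        for p in (E+.018*r,E-.062*z+.029*r): cv2.circle(B,tuple(int(v) for v in (proj(n,p,C[n])-[c0,r0])*S),1,col,-1)
    out.append(cv2.copyMakeBorder(B,0,305-B.shape[0],0,5,0) if B.shape[0]<305 else B[:305])
out=[cv2.resize(o,(395,300)) for o in out]
cv2.imwrite('pics/ov2.png',np.vstack([np.hstack(out[:2]),np.hstack([out[2],out[2]*0])]))
E
python3 tri2.py
```

```text
ws [0.6032 0.1543 0.231 ] [-1.2103 -0.5204 -4.3632  0.7456] [array([358.7897,  69.4796]), array([387.6368, 261.3456]), array([214.6708, 202.6227])] kw [0.6101 0.1642 0.238 ] seat [0.6209 0.1797 0.1773]
wt [0.6015 0.1521 0.2339] [-0.8194 -0.1003  1.8263 -2.0938] [array([359.1806,  69.8997]), array([387.158 , 259.4555]), array([215.4263, 203.1062])] kw [0.6085 0.162  0.2409] seat [0.6193 0.1775 0.1802]
kw-based E [0.592  0.1611 0.236 ] [array([337.344 ,  64.5991]), array([393.403 , 257.8226]), array([210.6261, 207.6883])] [array([337.6217,  37.9932]), array([396.4149, 257.9645]), array([204.7786, 203.6348])]
```

View pics/ov2.png

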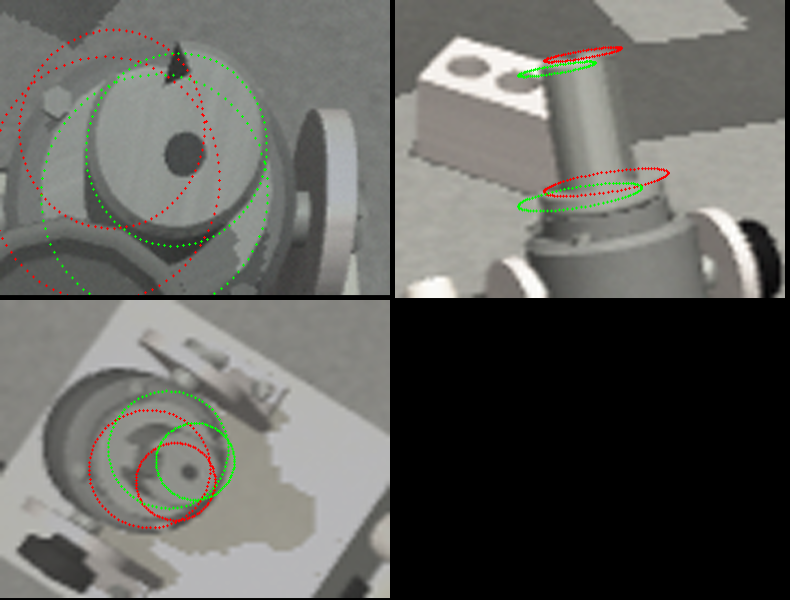

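The overlay doesn't match the wrist picture because the arm was still settling when I read its pose. I take a new picture, read the pose at the same moment, and triangulate with the centre hole of the shaft end.

```bash
cat > tri3.py <<'E'
from h import *
from scipy.optimize import least_squares
for k in range(3): T=camT('wrist'); t=tool(); im=ctrl.camera('wrist'); print(t[:3,3])
print(tool()[:3,3]); np.save('T5.npy',T); np.save('t5.npy',t); cv2.imwrite('pics/w5.png',im)
# shaft-end centre hole: darkest blob near the shaft face
g=cv2.cvtColor(im,cv2.COLOR_BGR2GRAY); 
c=cv2.HoughCircles(g[0:200,280:440],cv2.HOUGH_GRADIENT,1,20,param1=120,param2=12,minRadius=5,maxRadius=9)
print('hough',None if c is None else c[0][:4]+[280,0,0])
m=(g[0:110,300:430]<95).astype(np.uint8); n,l,st,ce=cv2.connectedComponentsWithStats(m)
for i in range(1,n):
    if 60<st[i,4]<600: print(st[i]+[300,0,0,0,0],ce[i]+[300,0])
for n in ['wrist']:
    for k in ['keyway_top','shaft_seat']: print(k,lm('wrist',k,T))
E
python3 tri3.py
```

```text
[0.5071 0.0549 0.2508]
[0.5073 0.0548 0.2511]
[0.5075 0.0548 0.2513]
[0.5075 0.0548 0.2515]
hough [[348.5  69.5   6.6]
 [368.5 118.5   7.3]]
[342  62  13  15 150] [348.0667  69.2067]
[317  75  55  31 369] [343.1138  93.103 ]
[300 100  45  10 304] [321.5164 105.7467]
keyway_top [(0.98, array([0.6002, 0.1715, 0.2418]))]
shaft_seat []
```

```bash
cat > tri4.py <<'E'
from h import *
from scipy.optimize import least_squares
T=np.load('T5.npy'); C={'wrist':T,'scene':np.array(camT('scene')),'top':np.array(camT('top'))}
obs=[('wrist',(348.1,69.2)),('scene',(391.7,259.5)),('top',(213.3,204))]
x,y,z=shaft()
f=lambda p,o=obs:np.concatenate([proj(n,p,C[n])-np.array(u) for n,u in o])
for o in (obs,obs[:2],[obs[0],obs[2]],obs[1:]):
    s=least_squares(f,[.595,.162,.233],args=(o,)); print(s.x,s.fun,'kw',s.x+.014*x,'seat',s.x-.062*z)
    if o is obs: E=s.x
t=np.load('t5.npy'); print('tool axes vs shaft',np.degrees(R.from_matrix(t[:3,:3].T@mk(-z,-y,[0,0,0])[:3,:3]).as_rotvec()),'E in tool',t[:3,:3].T@(E-t[:3,3]))
im=cv2.imread('pics/w5.png'); S=4; B=cv2.resize(im[10:160,250:450],None,fx=S,fy=S,interpolation=cv2.INTER_CUBIC)
def dot(p,c):
    u=(proj('wrist',p,T)-[250,10])*S; cv2.circle(B,tuple(int(v) for v in u),1,c,-1)
for th in np.linspace(0,2*np.pi,120):
    r=np.cos(th)*x+np.sin(th)*y
    dot(E+.016*r,(0,0,255)); dot(E-.002*z+.018*r,(0,255,255)); dot(E-.062*z+.029*r,(255,0,0))
for w in (-.0065,.0065):
    for d in np.linspace(.010,.018,9): dot(E+d*x+w*y,(0,255,0))
cv2.imwrite('pics/ov3.png',B)
# hub rim predicted from the grip
th=tool(); hub=t[:3,3]+t[:3,:3]@np.array([-.0368,0,0]); print('hub top px',proj('wrist',hub,T))
E
python3 tri4.py
```

```text
[0.5979 0.1574 0.2328] [-0.0511 -0.2305 -1.3804  0.4095 -0.4256  1.083 ] kw [0.6048 0.1673 0.2398] seat [0.6157 0.1828 0.1791]
[0.5976 0.1574 0.2329] [-0.3676 -0.1567 -1.3303  0.2651] kw [0.6046 0.1673 0.2399] seat [0.6154 0.1828 0.1792]
[0.5988 0.1582 0.2312] [ 0.3031  0.0201 -0.6174  0.793 ] kw [0.6058 0.1681 0.2382] seat [0.6166 0.1836 0.1775]
[0.5986 0.1582 0.2343] [-1.1666  0.0539 -0.9913  0.575 ] kw [0.6056 0.1681 0.2413] seat [0.6164 0.1836 0.1806]
tool axes vs shaft [ 0.0413 -0.6214  0.6327] E in tool [ 0.0851  0.0162 -0.1075]
hub top px [320.8255 343.6529]
```

View pics/ov3.png

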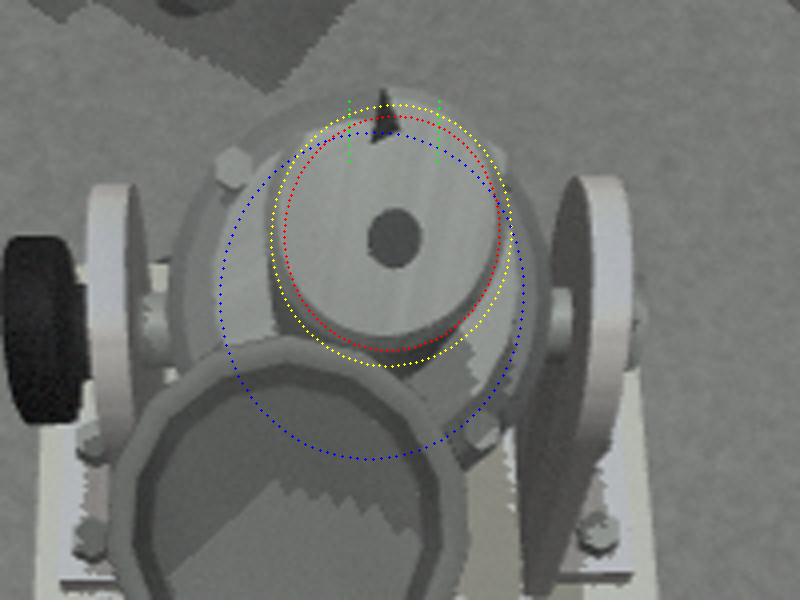

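Run:
```python
import cv2
g=cv2.cvtColor(cv2.imread('pics/w5.png'),cv2.COLOR_BGR2GRAY)
print('     ',*range(322,378))
for r in range(32,62,2): print(r,*g[r,322:378])
```

```text
322 323 324 325 326 327 328 329 330 331 332 333 334 335 336 337 338 339 340 341 342 343 344 345 346 347 348 349 350 351 352 353 354 355 356 357 358 359 360 361 362 363 364 365 366 367 368 369 370 371 372 373 374 375 376 377
32 119 117 116 122 118 117 117 117 116 119 115 115 115 118 117 117 117 118 117 116 115 113 109 88 101 137 138 135 130 131 129 128 123 124 120 119 118 114 111 117 120 117 122 120 117 115 116 117 117 118 118 117 117 119 119 119
34 119 121 122 125 120 118 115 116 115 114 112 109 114 112 112 113 110 112 112 112 113 112 106 53 64 106 143 141 137 137 133 135 135 133 133 132 131 125 117 119 118 115 115 118 114 117 118 119 119 118 122 122 121 125 121 117
36 122 113 108 113 114 111 111 114 114 112 112 113 114 115 114 111 114 111 115 112 111 109 92 49 47 85 149 150 145 149 149 150 152 147 143 136 131 132 130 134 129 122 122 117 115 119 118 121 118 117 113 117 118 119 121 115
38 113 112 111 112 113 114 114 115 116 117 117 117 120 119 117 116 117 117 115 117 116 111 66 45 46 50 80 146 147 150 147 149 150 151 148 148 150 150 146 135 129 127 128 124 121 120 119 118 118 116 116 
[... 1800 characters left out ...]
 115 112 111 102 104
56 143 143 145 143 146 144 145 145 145 148 149 150 152 151 148 148 150 150 150 149 152 150 150 147 144 146 147 149 149 143 145 148 146 154 152 152 148 147 146 148 144 146 149 153 150 149 149 149 150 148 142 119 110 109 87 102
58 144 143 141 145 146 147 145 145 147 147 148 151 149 148 147 147 150 152 150 150 149 149 148 146 149 145 145 149 147 145 145 146 148 151 151 150 148 144 144 146 146 147 148 149 151 148 149 146 149 148 138 124 108 113 112 109
60 144 144 144 144 143 146 146 148 145 148 150 149 150 147 147 147 151 150 149 149 150 151 147 147 147 146 148 147 143 146 145 146 148 152 152 149 148 145 146 143 148 148 149 149 147 149 149 148 150 148 143 136 109 114 112 111
```

The three views now agree within about 1.4 px: shaft end at (0.598,0.158,0.233), which matches the seat landmark. I move to coaxial, with a gap above the shaft end.

```bash
cat >> h.py <<'E'
E0=np.array([.5981,.1576,.2328])
def tgt(gap,fdeg=-125,roll=0,off=-.0008,E=E0):
    """tool pose with the disc coaxial, underside gap above the shaft end; roll = turn about shaft z, deg"""
    x,y,z=shaft(fdeg); Rr=R.from_rotvec(np.radians(roll)*z)
    T=mk(-z,Rr.apply(-y),E+z*(.0292+gap)); T[:3,3]-=off*T[:3,2]; return T
def rel(gap,**k):
    T=tool(); G=tgt(gap,**k); print('err turn',np.degrees(R.from_matrix(T[:3,:3].T@G[:3,:3]).as_rotvec()),'shift mm',1e3*T[:3,:3].T@(G[:3,3]-T[:3,3]),'F tool',T[:3,:3].T@ctrl.get_obs()['wrist_force'],'t',ctrl.get_obs()['time_s'])
E
python3 - <<'E'
from h import *
plan(tgt(.045),1,n=5)
E
```

```text
5 rows from [0.5075 0.055  0.2516] to [0.5764 0.1266 0.2967]
[0,-0.1,0.1,0.0022,0.0031,-0.0215,1,0,-0.1,0.1,0.0022,0.0031,-0.0215,1,0,-0.1,0.1,0.0021,0.0031,-0.0215,1,0,-0.1,0.1,0.0021,0.0031,-0.0215,1,0,-0.1,0.1,0.0021,0.0031,-0.0215,1]
```

{"method": "carry_out", "body": {"motion": [0, 0, 0, 0.002, 0.003, -0.021, 1, 0, 0, 0, 0.002, 0.003, -0.022, 1, 0, 0, 0, 0.002, 0.003, -0.022, 1, 0, 0, 0, 0.002, 0.003, -0.022, 1, 0, 0, 0, 0.002, 0.003, -0.02, 1]}}

```text
time_s: 11.65
eef_pos: [0.5768, 0.1253, 0.2966]
eef_rot: [0.224, 0.768, 0.404, -0.443]
wrist_force: [0.2, -0.9, -6.4]
opening: 0.531
```

Run:
```python
from h import *
for i in range(3): ctrl.camera('wrist')
rel(.012); rel(.045)
print(ctrl.get_obs()['q'])
```

```text
err turn [-0.2502 -0.4795  0.6547] shift mm [33.4412 -0.5066 -0.6057] F tool [ 4.7184 -0.5735  3.5171] t 11.8
err turn [-0.2502 -0.4795  0.6547] shift mm [ 0.4445 -0.8843 -0.8811] F tool [ 4.7184 -0.5735  3.5171] t 11.8
[-0.2634 -0.0391  1.7974  0.5322  1.2454  0.2104]
```

{"method": "carry_out", "body": {"motion": [-0.1, -0.2, 0.3, 0.01, -0.0003, -0.0003, 1, -0.1, -0.2, 0.3, 0.01, -0.0003, -0.0003, 1, 0, 0, 0, 0.008, 0, 0, 1]}}

```text
time_s: 12.1
eef_pos: [0.5837, 0.1369, 0.2699]
eef_rot: [0.23, 0.768, 0.399, -0.444]
wrist_force: [-0.5, -0.1, -5.9]
opening: 0.531
```

Run:
```python
from h import *
for i in range(3): ctrl.camera('scene')
rel(.010); T=np.array(camT('scene')); print([lm('scene',t,T) for t in('disc_mid','lever_end','tab')], 'pred mid',(lambda t:t[:3,3]+t[:3,:3]@[-.0038,0,-.0008])(tool()))
```

```text
err turn [-0.1646  0.055   0.0917] shift mm [ 5.6583  0.1586 -2.5044] F tool [ 4.7279 -0.2843  2.3536] t 12.25
[[(0.95, array([0.581 , 0.1306, 0.2745])), (0.29, array([ 0.7241, -0.0514,  0.0038]))], [], [(0.93, array([0.5845, 0.1414, 0.2933])), (0.7, array([0.5791, 0.1317, 0.2737]))]] pred mid [0.5837 0.1355 0.2755]
```

{"method": "carry_out", "body": {"motion": [0, 0, 0, 0.002, 0, -0.0015, 1, 0, 0, 0, 0.002, 0, -0.001, 1, 0, 0, 0, 0.002, 0, 0, 1]}}

```text
time_s: 12.7
eef_pos: [0.5884, 0.1404, 0.2691]
eef_rot: [0.231, 0.769, 0.398, -0.443]
wrist_force: [0.0, 0.2, -5.1]
opening: 0.53
```

Run:
```python
from h import *
for i in range(2): ctrl.camera('scene')
rel(0)
```

```text
err turn [-0.1    -0.0565 -0.1633] shift mm [11.7316 -1.645   1.5668] F tool [ 4.6829 -0.5468  1.4618] t 12.8
```

{"method": "carry_out", "body": {"motion": [0, 0, 0, 0.003, -0.001, 0.001, 1, 0, 0, 0, 0.003, -0.0003, 0.0003, 1, 0, 0, 0, 0.003, 0, 0, 1]}}

```text
time_s: 13.1
eef_pos: [0.5891, 0.1441, 0.2599]
eef_rot: [0.231, 0.769, 0.398, -0.443]
wrist_force: [0.2, 0.2, -6.7]
opening: 0.53
```

Run:
```python
from h import *
for i in range(2): ctrl.camera('scene'); rel(0)
```

```text
err turn [-0.1075 -0.0474 -0.1501] shift mm [ 1.8331 -0.1141 -0.0193] F tool [ 5.4392 -0.1671  3.3231] t 13.15
err turn [-0.105  -0.0433 -0.1363] shift mm [ 2.0075 -0.0571  0.009 ] F tool [ 3.729 -0.141  3.216] t 13.2
```

Aligned within 0.1 mm of the estimate, with a 2 mm gap. I go down slowly and watch the force.

{"method": "carry_out", "body": {"motion": [0, 0, 0, 0.003, 0, 0, 1, 0, 0, 0, 0.003, 0, 0, 1, 0, 0, 0, 0.003, 0, 0, 1]}}

```text
time_s: 13.5
eef_pos: [0.5915, 0.149, 0.2527]
eef_rot: [0.23, 0.769, 0.399, -0.442]
wrist_force: [-1.2, 0.8, -4.5]
opening: 0.532
```

Run:
```python
from h import *
for i in range(2): ctrl.camera('scene'); rel(0); print(ctrl.get_obs()['torque'])
```

```text
err turn [-0.0708 -0.1327 -0.0543] shift mm [-7.0592  0.6226  1.0449] F tool [ 5.4149 -0.8512  2.0577] t 13.55
[-0.3303  0.3605  0.1068]
err turn [-0.074  -0.1241 -0.0441] shift mm [-6.9726  0.6506  0.9814] F tool [ 4.5896 -0.8477  1.7738] t 13.6
[-0.2816  0.4478  0.1104]
```

{"method": "carry_out", "body": {"motion": [0, 0, 0, 0.004, 0.0003, 0.0005, 1, 0, 0, 0, 0.004, 0, 0, 1, 0, 0, 0, 0.004, 0, 0, 1]}}

```text
time_s: 13.9
eef_pos: [0.5949, 0.1542, 0.2413]
eef_rot: [0.23, 0.769, 0.4, -0.442]
wrist_force: [-0.9, 1.0, -2.7]
opening: 0.527
```

Run:
```python
from h import *
for i in range(2): ctrl.camera('scene'); rel(0); print(ctrl.get_obs()['torque'])
```

```text
err turn [-0.083  -0.1538  0.0243] shift mm [-20.2417   0.9099   0.629 ] F tool [ 5.394  -1.5694  2.3597] t 13.95
[-0.2527  0.4288  0.1591]
err turn [-0.0847 -0.1454  0.0339] shift mm [-20.0649   0.931    0.5878] F tool [ 5.7495 -1.6971  0.9563] t 14.0
[-0.2381  0.4186  0.1689]
```

The hub is 20 mm down the shaft with almost no force. I continue to tab depth, 46 mm down.

{"method": "carry_out", "body": {"motion": [0, 0, 0, 0.005, 0, 0, 1, 0, 0, 0, 0.005, 0, 0, 1, 0, 0, 0, 0.005, 0, 0, 1, 0, 0, 0, 0.004, 0, 0, 1]}}

```text
time_s: 14.4
eef_pos: [0.6007, 0.1627, 0.2234]
eef_rot: [0.23, 0.769, 0.4, -0.443]
wrist_force: [-1.7, 2.1, -3.3]
opening: 0.528
```

Run:
```python
from h import *
for i in range(2): ctrl.camera('scene'); rel(-.046); print(ctrl.get_obs()['torque'],ctrl.get_obs()['opening'])
```

```text
err turn [-0.0976 -0.1518  0.0508] shift mm [5.2394 1.0505 0.6795] F tool [ 6.2787 -2.0628  1.9835] t 14.45
[-0.2299  0.4847  0.122 ] 0.5289271699620135
err turn [-0.0898 -0.1496  0.0566] shift mm [5.5135 1.0841 0.7422] F tool [ 4.7069 -1.6889  2.3608] t 14.5
[-0.2927  0.4532  0.1701] 0.532227238767893
```

{"method": "carry_out", "body": {"motion": [0, 0, 0, 0.003, 0.0003, 0, 1, 0, 0, 0, 0.003, 0, 0, 1, 0, 0, 0, 0.003, 0, 0, 1]}}

```text
time_s: 14.8
eef_pos: [0.6025, 0.1648, 0.2194]
eef_rot: [0.232, 0.768, 0.401, -0.443]
wrist_force: [-33.8, -19.2, 28.7]
opening: 0.531
```

Run:
```python
from h import *
for i in range(2): ctrl.camera('scene'); rel(-.046); print(ctrl.get_obs()['torque'],ctrl.get_obs()['opening'])
```

```text
err turn [ 0.1921 -0.0328  0.0994] shift mm [1.1053 0.459  1.4108] F tool [-29.4676 -12.9354  12.4567] t 14.85
[-0.241   2.487   1.2127] 0.5306600579853973
err turn [ 0.1761 -0.0463  0.091 ] shift mm [1.0764 0.4776 1.4077] F tool [-30.0579 -12.709   12.3337] t 14.9
[-0.1894  2.4743  1.2655] 0.5340524491779941
```

At 45 mm the tab rests on the shaft end with about 35 N. I ease off and turn slowly with light pressure. Positive direction first, since the keyway looked shifted towards tool +y in the wrist picture.

{"method": "carry_out", "body": {"motion": [0, 0, 0, -0.002, 0, 0, 1, 2, 0, 0, 0.0005, 0, 0, 1, 2, 0, 0, 0.001, 0, 0, 1, 2, 0, 0, 0.001, 0, 0, 1]}}

```text
time_s: 15.3
eef_pos: [0.602, 0.1645, 0.2203]
eef_rot: [0.19, 0.779, 0.377, -0.464]
wrist_force: [-5.8, 0.4, 1.2]
opening: 0.531
```

Run:
```python
from h import *
for i in range(1): ctrl.camera('scene'); rel(-.046); print(ctrl.get_obs()['torque'],ctrl.get_obs()['opening'])
```

```text
err turn [-6.0599 -0.0362  0.0788] shift mm [2.0371 0.87   1.3509] F tool [ 0.955 -3.55   2.488] t 15.35
[-0.1899  0.6983  0.2733] 0.527518343874383
```

{"method": "carry_out", "body": {"motion": [1, 0, 0, 0.0015, 0, 0, 1, 1.5, 0, 0, 0.0015, 0, 0, 1, 1.5, 0, 0, 0.0015, 0, 0, 1]}}

```text
time_s: 15.65
eef_pos: [0.602, 0.1652, 0.2202]
eef_rot: [0.164, 0.784, 0.361, -0.477]
wrist_force: [-16.3, -5.7, 10.7]
opening: 0.529
```

Run:
```python
from h import *
for i in range(1): ctrl.camera('scene'); rel(-.046); print(ctrl.get_obs()['torque'],ctrl.get_obs()['opening'])
```

```text
err turn [-9.8751  0.0974  0.16  ] shift mm [1.6553 1.4855 1.6695] F tool [-15.9457  -8.7593   8.8228] t 15.7
[-0.1891  1.6157  0.843 ] 0.5285748228202741
```

{"method": "carry_out", "body": {"motion": [0, 0, 0, -0.001, -0.0005, 0.0005, 1, -3, 0, 0, 0.001, 0, 0, 1, -3, 0, 0, 0.001, 0, 0, 1, -3, 0, 0, 0.001, 0, 0, 1, -2.5, 0, 0, 0.001, 0, 0, 1]}}

```text
time_s: 16.2
eef_pos: [0.603, 0.1655, 0.2206]
eef_rot: [0.246, 0.763, 0.409, -0.436]
wrist_force: [-11.5, -5.8, 6.2]
opening: 0.532
```

Run:
```python
from h import *
for i in range(1): ctrl.camera('scene'); rel(-.046); print(ctrl.get_obs()['torque'],ctrl.get_obs()['opening'])
```

```text
err turn [2.3966 0.0059 0.018 ] shift mm [1.6233 0.3346 2.7118] F tool [-8.7388 -6.8751  4.0745] t 16.25
[-0.0805  1.4159  0.5665] 0.5315701988371306
```

{"method": "carry_out", "body": {"motion": [-2, 0, 0, 0.0005, 0, 0.0008, 1, -2.5, 0, 0, 0.001, 0, 0.0003, 1, -2.5, 0, 0, 0.001, 0, 0.0003, 1, -2.5, 0, 0, 0.001, 0, 0, 1]}}

```text
time_s: 16.65
eef_pos: [0.6032, 0.1657, 0.2205]
eef_rot: [0.312, 0.739, 0.446, -0.397]
wrist_force: [-9.4, -3.6, 4.5]
opening: 0.534
```

Run:
```python
from h import *
for i in range(1): ctrl.camera('scene'); rel(-.046); print(ctrl.get_obs()['torque'],ctrl.get_obs()['opening'])
```

```text
err turn [12.5981 -0.099   0.0768] shift mm [ 1.307  -0.1246  2.9719] F tool [-7.3002 -7.5767  3.6645] t 16.7
[-0.1     1.3553  0.584 ] 0.5275788285667342
```

It did not drop anywhere between +10 and -12°. The wrist camera should now see the shaft end inside the bore, so I look.

Run:
```python
from h import *
im=ctrl.camera('wrist'); cv2.imwrite('pics/w6.png',im)
A=im[230:420,235:405]; A=cv2.resize(A,None,fx=3.1,fy=3.1,interpolation=cv2.INTER_CUBIC)
A=cv2.convertScaleAbs(A,alpha=1.3,beta=10); print(A.shape); cv2.imwrite('pics/w6c.png',A)
```

```text
(589, 527, 3)
```

View pics/w6c.png

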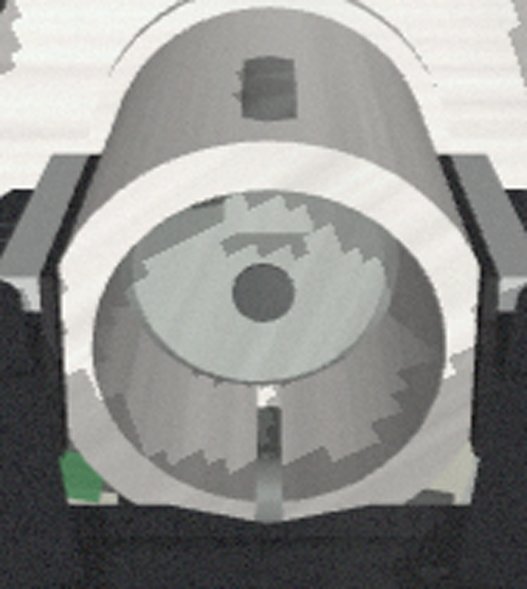

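The view shows the shaft end with its hole at (262,293) and the tab at about (267,220). A dark slot corner shows left of the tab at (207,203). Together with the keyway landmark (about 22° towards shaft +y), this means the keyway is further in the negative direction, so I keep turning that way.

{"method": "carry_out", "body": {"motion": [-2, 0, 0, 0.0008, 0, 0.0005, 1, -2, 0, 0, 0.001, 0, 0.0003, 1, -2, 0, 0, 0.001, 0, 0, 1, -2, 0, 0, 0.001, 0, 0, 1]}}

```text
time_s: 17.15
eef_pos: [0.6034, 0.1663, 0.2192]
eef_rot: [0.365, 0.714, 0.475, -0.363]
wrist_force: [-2.0, 0.7, -3.9]
opening: 0.527
```

Run:
```python
from h import *
for i in range(1): ctrl.camera('scene'); rel(-.046); print(ctrl.get_obs()['torque'],ctrl.get_obs()['opening'])
```

```text
err turn [21.0098 -0.1103  0.1561] shift mm [-0.2892 -0.2626  2.7321] F tool [ 3.4706 -3.7257  1.9607] t 17.2
[-0.3402  0.8257  0.3676] 0.531647325930295
```

It has begun to drop: the force is gone and the depth is growing. I push on with a little more turn.

{"method": "carry_out", "body": {"motion": [-1, 0, 0, 0.002, 0, 0.0003, 1, -0.5, 0, 0, 0.003, 0, 0, 1, 0, 0, 0, 0.003, 0, 0, 1]}}

```text
time_s: 17.5
eef_pos: [0.6057, 0.1693, 0.211]
eef_rot: [0.376, 0.708, 0.48, -0.356]
wrist_force: [-3.6, 1.6, -4.3]
opening: 0.528
```

Run:
```python
from h import *
for i in range(1): ctrl.camera('scene'); rel(-.062); print(ctrl.get_obs()['torque'],ctrl.get_obs()['opening'])
```

```text
err turn [22.5352 -0.066   0.1602] shift mm [ 6.4563 -0.0689  1.7459] F tool [ 4.6494 -1.9616  1.5645] t 17.55
[-0.406   0.4597  0.023 ] 0.5245837956350925
```

The tab is in the keyway and 6.5 mm remain to home.

{"method": "carry_out", "body": {"motion": [0, 0, 0, 0.003, 0, 0, 1, 0, 0, 0, 0.003, 0, 0, 1, 0, 0, 0, 0.0025, 0, 0, 1, 0, 0, 0, 0.002, 0, 0, 1]}}

```text
time_s: 17.95
eef_pos: [0.6071, 0.1712, 0.2067]
eef_rot: [0.377, 0.706, 0.482, -0.357]
wrist_force: [-17.6, -8.8, 10.9]
opening: 0.526
```

Run:
```python
from h import *
for i in range(1): ctrl.camera('scene'); rel(-.062); print(ctrl.get_obs()['torque'],ctrl.get_obs()['opening'])
```

```text
err turn [22.8174  0.1411  0.3555] shift mm [ 2.0324 -0.3561  1.8762] F tool [-24.206  -13.001    5.3592] t 18.0
[-0.4491  2.639   0.9686] 0.5298394908639972
```

{"method": "carry_out", "body": {"motion": [1, 0, 0, 0.0015, -0.001, 0.0005, 1, -2, 0, 0, 0.0015, -0.0005, 0.0005, 1, 1, 0, 0, 0.0015, 0, 0, 1]}}

```text
time_s: 18.3
eef_pos: [0.6074, 0.1715, 0.207]
eef_rot: [0.379, 0.705, 0.482, -0.356]
wrist_force: [-17.1, -9.6, 10.8]
opening: 0.533
```

Run:
```python
from h import *
for i in range(2): ctrl.camera('scene'); rel(-.062); print(ctrl.get_obs()['torque'],ctrl.get_obs()['opening'])
T=np.array(camT('scene')); print(lm('scene','disc_mid',T),E0-.062*shaft()[2]+.033*shaft()[2])
```

```text
err turn [22.9353  0.0888  0.2462] shift mm [ 2.1336 -0.556   2.3031] F tool [-14.5942 -10.8735   3.434 ] t 18.35
[-0.4171  1.8969  1.0237] 0.5290551742401667
err turn [22.9771  0.0834  0.2492] shift mm [ 2.0955 -0.5206  2.3348] F tool [-16.2524 -10.819    3.543 ] t 18.4
[-0.4374  1.8857  1.0136] 0.5291003018351303
[(0.81, array([0.6039, 0.1709, 0.213 ]))] [0.6064 0.1695 0.2077]
```

Travel since the tab's first contact is about 15.4 mm, with firm contact, which looks home. I unload, release and back off along the shaft to check by eye.

{"method": "carry_out", "body": {"motion": [0, 0, 0, -0.0012, 0, 0, 1, 0, 0, 0, 0, 0, 0, 0, 0, 0, 0, 0, 0, 0, -0.5, 0, 0, 0, 0, 0, 0, -1, 0, 0, 0, 0, 0, 0, -1, 0, 0, 0, 0, 0, 0, -1]}}

```text
time_s: 19.05
eef_pos: [0.6113, 0.1702, 0.2118]
eef_rot: [0.38, 0.708, 0.478, -0.353]
wrist_force: [-0.8, 0.1, 0.2]
opening: 1.0
```

{"method": "carry_out", "body": {"motion": [0, 0, 0, -0.02, 0, 0, -1, 0, 0, 0, -0.03, 0, 0, -1, 0, 0, 0, -0.03, 0, 0, -1, 0, 0, 0, -0.01, 0, 0, -1]}}

```text
time_s: 19.45
eef_pos: [0.5845, 0.1329, 0.2908]
eef_rot: [0.38, 0.708, 0.479, -0.354]
wrist_force: [-0.0, -0.2, 0.7]
opening: 1.0
```

Run:
```python
from h import *
for k in range(4): T=camT('wrist'); t=tool(); im=ctrl.camera('wrist')
np.save('T7.npy',T); np.save('t7.npy',t); cv2.imwrite('pics/w7.png',im)
for n in ['disc_mid','tab','lever_end']: print(n,lm('wrist',n,T))
rel(-.062); print(ctrl.get_obs()['opening'])
x,y,z=shaft(); c,s=np.cos(np.radians(-23)),np.sin(np.radians(-23))
# predicted: disc home on E0 with roll r about z (disc +x turned towards +y)
r=np.radians(22.5); dx=np.cos(r)*x+np.sin(r)*y; dy=np.cross(z,dx); seat=E0-.062*z
print('pred mid',seat+.033*z,'lever',seat+z*.043-.108*dx+.014*dy)
B=im.copy()
def dot(p,col): cv2.circle(B,tuple(int(v) for v in proj('wrist',p,T)),1,col,-1)
for th in np.linspace(0,2*np.pi,90):
    rr=np.cos(th)*dx+np.sin(th)*dy
    dot(seat+.066*z+.0195*rr,(0,0,255)); dot(seat+.062*z+.003*rr,(0,255,0))
for k in range(6):
    a=k*np.pi/3; dot(seat+.026*z+.066*(np.cos(a)*dx+np.sin(a)*dy),(0,255,255))
dot(seat+z*.043-.108*dx+.014*dy,(255,0,255)); dot(seat+z*.043-.042*dx+.014*dy,(255,0,255))
cv2.imwrite('pics/w7o.png',B)
```

```text
disc_mid [(0.73, array([0.6067, 0.1732, 0.2158]))]
tab [(0.84, array([0.6033, 0.1786, 0.2259]))]
lever_end [(0.67, array([0.5765, 0.0773, 0.1684]))]
err turn [22.895  -0.0205  0.1642] shift mm [92.6959 -1.769   2.8252] F tool [ 0.0816  0.1149 -0.4103] t 19.8
0.9984855376681531
pred mid [0.6064 0.1695 0.2077] lever [0.5746 0.0745 0.1638]
```

View pics/w7o.png

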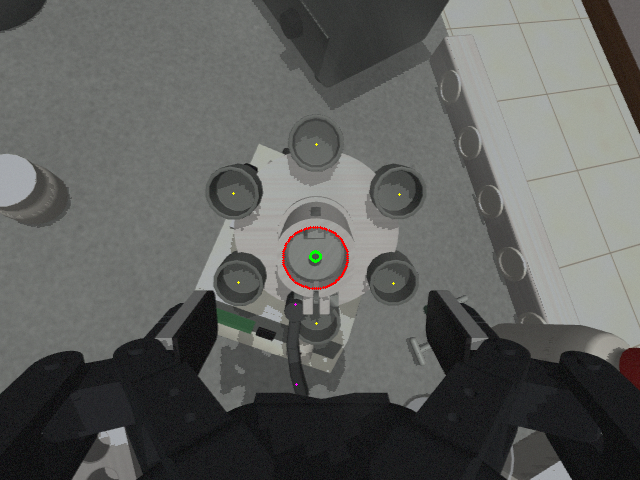

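Overlay with the home model matches: the rim is on the bore at (316,257), the hole at (316,256), the cup dots are centred, and the tab is in the slot at (316,234). I now plan the lever push with shut fingers.

```bash
cat >> h.py <<'E'
def disc(roll=22.7):
    x,y,z=shaft(); r=np.radians(roll); dx=np.cos(r)*x+np.sin(r)*y; D=np.eye(4)
    D[:3,0]=dx;D[:3,1]=np.cross(z,dx);D[:3,2]=z;D[:3,3]=E0-.062*z; return D
def push(phi,s=.058,extra=0,h=.034,cx=.011,cy=.015):
    d=np.array([-np.cos(phi),np.sin(phi)]);t=np.array([np.sin(phi),np.cos(phi)])
    p=np.array([-.042,.014])+s*d-(.004+cx*np.sin(phi)+cy*np.cos(phi)-extra)*t
    D=disc(); return mk(-D[:3,2],-D[:3,1],D[:3,3]+D[:3,:3]@np.array([*p,h]))
def where():
    D=disc(); t=tool(); F=D[:3,:3].T@ctrl.get_obs()['wrist_force']
    print('TCP in disc mm',1e3*(D[:3,:3].T@(t[:3,3]-D[:3,3])),'F disc',F,'t',ctrl.get_obs()['time_s'])
def lever(T,n='wrist'):
    D=disc()
    for c,p in lm(n,'lever_end',T):
        q=1e3*D[:3,:3].T@(p-D[:3,3]); print('lever_end disc mm',c,q,'phi',np.arctan2(q[1]-14,-(q[0]+42)))
E
python3 - <<'E'
from h import *
where(); lever(np.load('T7.npy'))
T=tool(); G=push(0,extra=-.012,h=.12); plan(G,1,n=4); G2=push(0,extra=-.012); plan(G2,1,n=4,T0=G)
E
```

```text
TCP in disc mm [  2.0093  -1.7029 121.8933] F disc [ 0.4108 -0.1133 -0.0816] t 19.8
lever_end disc mm 0.67 [-103.1141   12.3921   45.3544] phi -0.026303442866794487
4 rows from [0.5829 0.1344 0.2861] to [0.5834 0.0419 0.2402]
[0,-0,0,0.0005,0.0037,0.0255,1,0,-0,0,0.0005,0.0037,0.0255,1,0,-0,0,0.0005,0.0038,0.0255,1,0,-0,0,0.0005,0.0038,0.0255,1]
4 rows from [0.5834 0.0419 0.2402] to [0.608  0.0771 0.1657]
[0,0,0,0.0215,0,0,1,0,0,0,0.0215,0,0,1,0,0,0,0.0215,0,0,1,0,0,0,0.0215,0,0,1]
```

{"method": "carry_out", "body": {"motion": [0, 0, 0, 0, 0.005, 0.024, 1, 0, 0, 0, 0, 0.005, 0.026, 1, 0, 0, 0, 0, 0.005, 0.026, 1, 0, 0, 0, 0, 0.004, 0.024, 1, 0, 0, 0, 0, 0, 0, 1, 0, 0, 0, 0, 0, 0, 1]}}

```text
time_s: 20.45
eef_pos: [0.5864, 0.0424, 0.2378]
eef_rot: [0.376, 0.705, 0.484, -0.356]
wrist_force: [0.7, 0.2, -0.7]
opening: 0.004
```

Run:
```python
from h import *
for i in range(3): T=camT('wrist'); ctrl.camera('wrist')
where(); print(ctrl.get_obs()['opening']); lever(T); plan(push(0,extra=-.014),1,n=4)
```

```text
TCP in disc mm [-99.3284 -19.3213 117.2361] F disc [-0.4366  0.7589 -0.4853] t 20.6
-0.0042098553710852955
lever_end disc mm 0.57 [-105.8264    9.7465   46.3763] phi -0.06654343488037646
4 rows from [0.5865 0.0431 0.2388] to [0.6099 0.0766 0.1661]
[0.1,-0.1,0.1,0.0209,0.0001,0.0003,1,0.1,-0.1,0.1,0.0209,0,0.0003,1,0.1,-0.1,0.1,0.0209,-0,0.0002,1,0.1,-0.1,0.1,0.0209,-0.0001,0.0002,1]
```

{"method": "carry_out", "body": {"motion": [0, 0, 0, 0.02, 0, 0, 1, 0, 0, 0, 0.022, 0, 0, 1, 0, 0, 0, 0.02, 0, 0, 1, 0, 0, 0, 0.018, 0, 0, 1]}}

```text
time_s: 21.05
eef_pos: [0.6125, 0.0788, 0.1735]
eef_rot: [0.382, 0.706, 0.482, -0.352]
wrist_force: [0.4, 0.0, -0.3]
opening: 0.0
```

Run:
```python
from h import *
for i in range(2): ctrl.camera('scene')
where()
T0=tool()
for ph in [0,.2,.4,.6,.8,1.0,1.2,1.4,1.6]:
    G=push(ph,extra=.002); D=disc(); print(ph,1e3*(D[:3,:3].T@(G[:3,3]-D[:3,3])))
```

```text
TCP in disc mm [-94.6561 -20.3862  37.4223] F disc [ 1.1527 -0.2015  0.7214] t 21.15
0 [-100.   -3.   34.]
0.2 [-102.596     7.0129   34.    ]
0.4 [-103.2487   18.0734   34.    ]
0.6 [-101.4961   29.7547   34.    ]
0.8 [-97.0011  41.4346  34.    ]
1.0 [-89.629   52.3447  34.    ]
1.2 [-79.5025  61.649   34.    ]
1.4 [-67.0236  68.5404  34.    ]
1.6 [-52.8584  72.3419  34.    ]
```

{"method": "carry_out", "body": {"motion": [0, 0, 0, 0.001, -0.009, 0.003, 1, 0, 0, 0, 0.001, -0.009, 0.003, 1, 0, 0, 0, 0, -0.01, 0.0025, 1, 0, 0, 0, 0, -0.011, 0.0005, 1, 0, 0, 0, 0, -0.0115, -0.002, 1]}}

```text
time_s: 21.65
eef_pos: [0.5616, 0.0859, 0.1601]
eef_rot: [0.383, 0.706, 0.482, -0.35]
wrist_force: [3.0, 1.0, 0.3]
opening: -0.002
```

Run:
```python
from h import *
T=camT('wrist'); ctrl.camera('wrist'); where(); lever(T)
```

```text
TCP in disc mm [-101.1418   32.5232   38.4339] F disc [ 1.195  -0.0316 -0.2497] t 21.7
lever_end disc mm 0.85 [-97.8746  47.0369  46.5277] phi 0.5339744882724874
```

The lever is moving with the fingers, at about 0.55 rad. I continue along the arc.

{"method": "carry_out", "body": {"motion": [0, 0, 0, 0.001, -0.009, -0.004, 1, 0, 0, 0, 0.001, -0.011, -0.0075, 1, 0, 0, 0, 0, -0.0095, -0.01, 1, 0, 0, 0, 0, -0.006, -0.011, 1]}}

```text
time_s: 22.15
eef_pos: [0.5313, 0.1243, 0.1673]
eef_rot: [0.383, 0.707, 0.48, -0.351]
wrist_force: [2.5, -1.6, 0.4]
opening: 0.002
```

Run:
```python
from h import *
for i in range(2): T=camT('wrist'); ctrl.camera('wrist'); where()
lever(T)
```

```text
TCP in disc mm [-67.2427  68.1466  38.123 ] F disc [ 1.0277 -0.4077 -0.566 ] t 22.2
TCP in disc mm [-67.8317  67.7492  38.0504] F disc [-0.6807  0.0773 -0.5832] t 22.25
lever_end disc mm 0.96 [-58.8972  83.7294  44.533 ] phi 1.3330541639759768
```

{"method": "carry_out", "body": {"motion": [0, 0, 0, 0, -0.001, -0.005, 1, 0, 0, 0, 0, -0.0005, -0.004, 1, 0, 0, 0, 0, 0, -0.003, 1]}}

```text
time_s: 22.6
eef_pos: [0.5306, 0.1363, 0.1718]
eef_rot: [0.384, 0.705, 0.482, -0.351]
wrist_force: [-0.8, -2.4, 0.2]
opening: 0.004
```

Run:
```python
from h import *
for i in range(2): T=camT('wrist'); ctrl.camera('wrist'); where()
lever(T)
```

```text
TCP in disc mm [-56.073   70.1889  37.3577] F disc [-0.9259 -0.0668  0.7516] t 22.65
TCP in disc mm [-56.1959  70.1904  37.3267] F disc [-0.3571 -0.3368 -0.8193] t 22.7
lever_end disc mm 0.9 [-43.2806  88.6404  45.4612] phi 1.5536405415522183
```

{"method": "carry_out", "body": {"motion": [0, 0, 0, 0, 0, -0.002, 1, 0, 0, 0, 0, 0, -0.002, 1, 0, 0, 0, 0, 0, -0.002, 1]}}

```text
time_s: 23.05
eef_pos: [0.5313, 0.1414, 0.1742]
eef_rot: [0.383, 0.705, 0.482, -0.351]
wrist_force: [-0.1, -2.1, -0.0]
opening: 0.002
```

Run:
```python
from h import *
for i in range(2): T=camT('wrist'); ctrl.camera('wrist'); where()
lever(T)
```

```text
TCP in disc mm [-50.4431  70.4016  37.1382] F disc [-0.9948  0.1585  0.8072] t 23.1
TCP in disc mm [-50.4604  70.4597  37.1047] F disc [-1.3166  0.475   0.5069] t 23.15
lever_end disc mm 0.84 [-37.9119  91.1353  46.2489] phi 1.6237464711980225
```

{"method": "carry_out", "body": {"motion": [0, 0, 0, 0, 0, -0.002, 1, 0, 0, 0, 0, 0, -0.002, 1, 0, 0, 0, 0, 0, -0.002, 1]}}

```text
time_s: 23.5
eef_pos: [0.5322, 0.1467, 0.1771]
eef_rot: [0.383, 0.705, 0.482, -0.351]
wrist_force: [-0.3, -1.4, -0.6]
opening: -0.001
```

Run:
```python
from h import *
for i in range(2): T=camT('wrist'); ctrl.camera('wrist'); where()
lever(T)
```

```text
TCP in disc mm [-44.2519  70.3626  37.1807] F disc [-1.8688 -0.6108 -0.9137] t 23.55
TCP in disc mm [-44.3271  70.3832  37.1568] F disc [-1.4024 -0.1149  0.1236] t 23.6
lever_end disc mm 0.73 [-29.2021  87.8324  43.9454] phi 1.7424282631761152
```

{"method": "carry_out", "body": {"motion": [0, 0, 0, 0, 0, -0.002, 1, 0, 0, 0, 0, 0, -0.002, 1, 0, 0, 0, 0, 0, -0.002, 1]}}

```text
time_s: 23.95
eef_pos: [0.5327, 0.1511, 0.1792]
eef_rot: [0.384, 0.705, 0.481, -0.352]
wrist_force: [-2.4, -9.9, -2.6]
opening: -0.004
```

Run:
```python
from h import *
for i in range(2): T=camT('wrist'); im=ctrl.camera('wrist'); where()
lever(T)
D=disc()
for n in ['scene','top','wrist']:
    T=np.array(camT(n)); ctrl.camera(n)
    for th in ['tab','disc_mid','lever_end']:
        for c,p in lm(n,th,T)[:1]: print(n,th,c,1e3*D[:3,:3].T@(p-D[:3,3]))
```

```text
TCP in disc mm [-39.6443  70.7114  37.0033] F disc [-7.7592  0.7052  2.5687] t 24.0
TCP in disc mm [-39.7187  70.7255  36.9763] F disc [-7.3321  0.6869  1.8688] t 24.05
lever_end disc mm 0.61 [-24.5024  88.582   44.0185] phi 1.801237197974042
scene tab 0.76 [19.6566 -1.0248 51.9105]
scene disc_mid 0.93 [ 2.2314  6.9743 38.2936]
scene lever_end 0.7 [   1.6263  322.2579 -134.6969]
top tab 0.66 [18.9552 -2.0994 50.2065]
top disc_mid 0.74 [ 2.2077  0.3137 35.5738]
top lever_end 0.72 [11.8961 -0.5128 60.198 ]
wrist lever_end 0.66 [-23.4791  89.8549  44.9751]
```

The force rises to 7.5 N, so the lever is on its stop; the disc also took up the keyway slack. One more firm nudge, then I retreat away from the lever and up.

{"method": "carry_out", "body": {"motion": [0, 0, 0, 0, 0, -0.002, 1, 0, 0, 0, 0, 0, -0.002, 1]}}

```text
time_s: 24.9
eef_pos: [0.5326, 0.1518, 0.1794]
eef_rot: [0.385, 0.704, 0.48, -0.355]
wrist_force: [-3.6, -12.2, -1.4]
opening: -0.004
```

Run:
```python
from h import *
for i in range(2): T=camT('wrist'); im=ctrl.camera('wrist'); where()
lever(T)
```

```text
TCP in disc mm [-38.97    70.9447  36.9343] F disc [-10.8347   1.3082   4.9526] t 24.95
TCP in disc mm [-38.9893  70.9742  36.9052] F disc [-11.1572  -0.3882   4.0392] t 25.0
lever_end disc mm 0.74 [-20.0512  91.1714  47.5651] phi 1.847894980126829
```

{"method": "carry_out", "body": {"motion": [0, 0, 0, 0, 0, 0.008, 1, 0, 0, 0, 0, 0, 0.015, 1, 0, 0, 0, -0.01, 0, 0.01, 1, 0, 0, 0, -0.03, 0, 0, 1, 0, 0, 0, -0.04, 0, 0, 1, 0, 0, 0, -0.03, 0.02, 0, 1, 0, 0, 0, -0.01, 0.03, 0, 1, 0, 0, 0, 0, 0.02, 0, 1]}}

```text
time_s: 25.85
eef_pos: [0.5579, 0.0574, 0.2856]
eef_rot: [0.383, 0.704, 0.483, -0.353]
wrist_force: [0.0, 0.0, 0.5]
opening: -0.003
```

Run:
```python
from h import *
for i in range(4): T=camT('wrist'); t=tool(); im=ctrl.camera('wrist')
where(); lever(T); np.save('T8.npy',T); cv2.imwrite('pics/w8.png',im)
D=disc()
for th in ['tab','disc_mid']:
    for c,p in lm('wrist',th,T)[:1]: print(th,c,1e3*D[:3,:3].T@(p-D[:3,3]),proj('wrist',p,T))
# hole and lever mask
r=ctrl.trace('wrist','lever'); print([(round(d['conf'],2),int(d['pixels'].sum())) for d in r[:3]])
if r: np.save('lev.npy',r[0]['pixels'])
print('hub rim/hole predicted px',proj('wrist',D[:3,3]+.066*D[:3,2],T),proj('wrist',E0,T))
print('time',ctrl.get_obs()['time_s'])
```

```text
TCP in disc mm [-69.6403   5.8563 157.3806] F disc [-0.2776 -0.1415 -0.4816] t 26.05
lever_end disc mm 0.64 [-24.1743  88.3818  46.4326] phi 1.8060119116455717
[(0.73, 1547)]
hub rim/hole predicted px [330.7203 135.3422] [330.6142 135.3802]
time 26.25
```

The hard stop is confirmed and the arm is clear. Last check: fit the disc's turn and height from the cups and the hub rim, using numbers only since the picture views are used up.

Run:
```python
from h import *
from scipy.optimize import least_squares
T=np.load('T8.npy'); im=cv2.imread('pics/w8.png'); D=disc()
g=cv2.medianBlur(cv2.cvtColor(im,cv2.COLOR_BGR2GRAY),3)
c=cv2.HoughCircles(g,cv2.HOUGH_GRADIENT,1,30,param1=100,param2=20,minRadius=14,maxRadius=30)[0]
def cup(k,roll,h,o=(0,0)):
    a=roll+k*np.pi/3; return proj('wrist',D[:3,3]+D[:3,:3]@np.array([o[0]+.066*np.cos(a),o[1]+.066*np.sin(a),.026+h]),T)
best=None
for r0 in np.radians(np.arange(-20,11,2.)):
    prs=[]
    for k in range(6):
        p=cup(k,r0,0); d=np.linalg.norm(c[:,:2]-p,axis=1); i=d.argmin()
        if d[i]<9: prs.append((k,c[i,:2]))
    if len(prs)<4: continue
    s=least_squares(lambda v:np.concatenate([cup(k,v[0],0,v[1:])-u for k,u in prs]),[r0,0,0])
    e=np.sqrt((s.fun**2).mean()); print(round(np.degrees(r0)),len(prs),np.degrees(s.x[0]),s.x[1:]*1e3,'rms px',e)
m=np.load('lev.npy').astype(np.uint8); ys,xs=np.nonzero(m); 
P=np.c_[xs,ys].astype(np.float32)
# lever mask to the plane 50 mm above underside
def toD(u,h):
    d=T[:3,:3]@np.linalg.solve(np.array(ctrl.camera_params('wrist')['mtx']),[*u,1.]); o=D[:3,:3].T@(T[:3,3]-D[:3,3]); d=D[:3,:3].T@d; return (o+d*(h-o[2])/d[2])[:2]*1e3
Q=np.array([toD(p,.050) for p in P[::5]]); print('mask extents',Q.min(0),Q.max(0))
for y0 in range(10,110,10):
    q=Q[(Q[:,1]>=y0)&(Q[:,1]<y0+10)]
    if len(q): print(y0,q[:,0].min().round(1),q[:,0].max().round(1),len(q))
# hole of the shaft end
u=proj('wrist',E0,T); x0,y0=int(u[0])-14,int(u[1])-14; w=g[y0:y0+28,x0:x0+28]
n,l,st,ce=cv2.connectedComponentsWithStats((w<95).astype(np.uint8)); print('hole',[(ce[i]+[x0,y0],st[i,4]) for i in range(1,n) if st[i,4]>15])
cc=c[np.linalg.norm(c[:,:2]-u,axis=1)<25]; print('rim circles',cc)
```

```text
-12 5 -9.46481322511558 [0.7282 2.0004] rms px 2.6291684213648168
-10 6 -9.311715933725626 [0.7649 2.436 ] rms px 2.563683006038137
-8 6 -9.311711924235745 [0.7649 2.436 ] rms px 2.563683006038968
-6 5 -9.35503911427757 [0.3454 1.9774] rms px 2.28144596656433
mask extents [-45.1181  18.0571] [-21.7482  97.9717]
10 -40.0 -31.4 8
20 -45.1 -29.4 61
30 -38.8 -26.8 41
40 -35.3 -24.1 42
50 -32.0 -23.6 33
60 -31.3 -22.4 32
70 -30.2 -21.7 33
80 -29.6 -21.9 34
90 -29.7 -22.0 26
hole [(array([332.7407, 135.9259]), np.int32(27))]
rim circles [[330.5 128.5  27.2]]
```

The disc settled 9.3° back within the keyway. In the turned frame the lever end is at 1.63 rad, which is fully closed. I have time left, so I press gently on the hub's rim with the half-open fingers to make sure it is home.

{"method": "carry_out", "body": {"motion": [0, 0, 0, 0, 0.001, -0.02, 0.2, 0, 0, 0, 0, 0.001, -0.024, 0.2, 0, 0, 0, 0, 0.001, -0.022, 0.2, 0, 0, 0, 0.01, 0, -0.004, 0.2, 0, 0, 0, 0.02, 0, 0, 0.2, 0, 0, 0, 0.02, 0, 0, 0.2]}}

```text
time_s: 26.85
eef_pos: [0.579, 0.1438, 0.2703]
eef_rot: [0.381, 0.703, 0.485, -0.354]
wrist_force: [0.7, 0.2, 0.3]
opening: 0.397
```

Run:
```python
from h import *
for i in range(3): ctrl.camera('wrist')
where(); print(ctrl.get_obs()['opening'])
```

```text
TCP in disc mm [  1.7469   8.7319 104.8907] F disc [-0.2867 -0.3359  0.4626] t 27.0
0.39825902290176834
```

{"method": "carry_out", "body": {"motion": [0, 0, 0, 0.006, 0.004, 0.0005, 0.2, 0, 0, 0, 0.008, 0.003, 0.0005, 0.2, 0, 0, 0, 0.008, 0.0005, 0, 0.2]}}

```text
time_s: 27.3
eef_pos: [0.5927, 0.1487, 0.252]
eef_rot: [0.381, 0.703, 0.485, -0.355]
wrist_force: [-0.4, -0.1, 0.0]
opening: 0.398
```

Run:
```python
from h import *
for i in range(2): ctrl.camera('wrist')
where()
```

```text
TCP in disc mm [ 0.0738  0.5309 82.7967] F disc [-1.0438  1.4038  0.2599] t 27.4
```

{"method": "carry_out", "body": {"motion": [0, 0, 0, 0.005, 0, 0, 0.2, 0, 0, 0, 0.005, 0, 0, 0.2, 0, 0, 0, 0.004, 0, 0, 0.2]}}

```text
time_s: 27.7
eef_pos: [0.5961, 0.1551, 0.2385]
eef_rot: [0.38, 0.703, 0.485, -0.355]
wrist_force: [0.8, 0.1, 0.7]
opening: 0.397
```

Run:
```python
from h import *
for i in range(2): ctrl.camera('wrist')
where()
```

```text
TCP in disc mm [ 0.0499  0.6134 68.154 ] F disc [-0.079  -0.4691 -0.7839] t 27.8
```

{"method": "carry_out", "body": {"motion": [0, 0, 0, 0.003, 0, 0, 0.2, 0, 0, 0, 0.002, 0, 0, 0.2, 0, 0, 0, 0.002, 0, 0, 0.2]}}

```text
time_s: 28.1
eef_pos: [0.5969, 0.1558, 0.2375]
eef_rot: [0.383, 0.701, 0.486, -0.355]
wrist_force: [-15.6, -8.7, 14.1]
opening: 0.4
```

Run:
```python
from h import *
for i in range(2): ctrl.camera('wrist'); where()
```

```text
TCP in disc mm [ 0.3824 -0.2463 67.1077] F disc [-3.4241  9.8076 22.2269] t 28.15
TCP in disc mm [ 0.3832 -0.2333 67.0847] F disc [-3.2359  8.7231 21.0228] t 28.2
```

Firm contact at 67 mm TCP height under 21 N, where the hub top should be at 66. It would be about 82 if the tab were still out, so the disc is home. I retreat.

{"method": "carry_out", "body": {"motion": [0, 0, 0, -0.01, 0, 0, 0.2, 0, 0, 0, -0.03, 0, 0, 0.2, 0, 0, 0, -0.04, 0, 0, 0.2, 0, 0, 0, -0.04, 0, 0, 0.2, 0, 0, 0, -0.02, 0, 0, 0.2, 0, 0, 0, 0, 0, 0, 0.2]}}

```text
time_s: 28.8
eef_pos: [0.5566, 0.0963, 0.3654]
eef_rot: [0.384, 0.7, 0.486, -0.355]
wrist_force: [1.2, -0.6, -1.0]
opening: 0.4
```

Run:
```python
from h import *
for i in range(4): T=camT('wrist'); ctrl.camera('wrist')
where(); lever(T); D=disc()
for th in ['tab','disc_mid']:
    for c,p in lm('wrist',th,T)[:1]: print(th,c,1e3*D[:3,:3].T@(p-D[:3,3]))
T=np.array(camT('top')); ctrl.camera('top')
for t in ['amber_bottle','heat_block','cream_jar','spatula','boss_head','dish','beaker']: print(t,[(c,p[:2]) for c,p in lm('top',t,T)[:1]])
ctrl.hand_in(); print('handed in',ctrl.get_obs()['time_s'])
```

```text
TCP in disc mm [  0.4757   0.78   209.0742] F disc [-0.3901  0.6406 -0.3458] t 29.0
lever_end disc mm 0.71 [-25.2285  88.1034  44.0978] phi 1.7933715268467922
tab 0.85 [14.0682  2.6158 46.2049]
disc_mid 0.82 [ 5.6125  0.9049 38.6   ]
amber_bottle [(0.72, array([ 0.7178, -0.3137]))]
heat_block [(0.73, array([0.4003, 0.0267]))]
cream_jar [(0.87, array([0.3516, 0.3213]))]
spatula [(0.59, array([ 0.4782, -0.4356]))]
boss_head [(0.92, array([0.7927, 0.0676]))]
dish [(0.55, array([ 0.2923, -0.3321]))]
beaker [(0.75, array([ 0.7304, -0.0478]))]
the job is handed in; nothing more can be done
the job is handed in; nothing more can be done
```

The disc is on the rotator's shaft with its tab in the keyway and home on the flange. The clamp lever is fully closed, the arm is clear, and I handed the job in at about 29.5 s of the 51 s allowed.

**What I did**
- My first grasp was too high because the arm drifted, and it nudged the disc about 12 mm along the bench. I let go and regripped it.
- With the lever open, I slid the hub down the shaft until the tab rested on its end. I turned the disc about 21° to find the keyway, and it dropped in.
- I let go, swung the lever round with the shut fingers until it hit its end stop, and pressed once on the hub's rim.

**What the last checks showed**
- **Seating:** Travel after the tab first touched was about 15.4 mm, against 16 mm nominal, but the grip may have slipped a little. The press met firm contact at about 67 mm under 21 N; the hub top should be at 66 mm when home, or about 82 mm with the tab still out. A small gap under 1 mm cannot be ruled out.
- **Lever:** The force rose to 11 N at the stop. The lever is at about 1.63 rad relative to the disc, against 1.6 closed.
- **Other things:** The six I could compare read within about 4 mm of their starting places, which is the detector's accuracy. The beaker was not detected at the start, so I have no reading to compare for it, but the arm never went near it.

**Checks that disagreed**
- **Disc height:** The last network reading put `disc_mid` about 5 mm high, and it also read a few millimetres high on the bench.
- **Disc turn:** The disc turned back about 9° within the keyway as the lever closed. The cup fit and the lever angle agree on this, but the last tab reading does not show it.

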